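Fill the gap in the block heater and shut its lid

TASK

The tube block in the dry-block heater does not fill the well: try the upright aluminium filler bars in the open gap beside it until you have the one that slides in snugly, not a loose thinner one, and leave it pushed fully down on the well's floor. Then press the heater's clear hinged lid down until it is fully shut. The two bars you do not need must end standing upright on the bench; leave the bottle, the kit box and the beaker where they are.

Things in the scene. Friction and masses are not known exactly. Their poses are not given: they have to be found in the camera images.
- heater: white dry-block heater, fixed, 200 mm (x) x 220 mm (y) x 90 mm high; origin at the centre of its underside, x from its control panel (robot side) to the lid's hinge side, y to the left. In its top is a rectangular well: x from -49 to +9 mm, right wall at y = -45 mm, floor 48 mm above the bench, rim at 90 mm. Apart from the lid nothing rises above the rim near the gap.
- gap_mouth (a point): point on the rim (90 mm above the bench) over the well's right wall, middle of the well in x: heater x -20, y -45 mm; axes as the heater's. The gap runs from here in +y to the tube block: 20, 26 or 32 mm wide by chance, 2 mm more than the bar that belongs; 58 mm in x, 42 mm deep. Both its sides flare out 4 mm over the top 8 mm. The raised lid leans over it.
- well_floor (a point): point on the well's floor straight below gap_mouth. A bar goes in upright, thickness along heater y; home, it stands 53 mm above the rim. Too thick: it stops within the top 8 mm. Too thin: it has 8 mm or more of sideways play, the right one about 2 mm. A vertical gripper here would strike the lid; tilted about 35 deg (fingers forward and down, body to the robot) it stays clear; grasp the bar at that tilt.
- tube_block: aluminium tube block fixed in the left part of the well, top 1.5 mm below the rim; origin at the centre of its underside. Its length is not told: find the gap's width by trying the bars.
- bar_thin_center (a point): aluminium filler bar, 18 mm thick (thin): a plain upright slab, 18 mm (its y) x 50 mm (its x) x 95 mm tall (its z), 188 g give or take 20%; this point is its centre, half-way up (47.5 mm over the bench while standing). Starts standing upright on the bench. The same turned half round. Only its thickness tells it from the other two.
- bar_medium_center (a point): aluminium filler bar, 24 mm thick (medium): a plain upright slab, 24 mm (its y) x 50 mm (its x) x 95 mm tall (its z), 251 g give or take 20%; this point is its centre, half-way up (47.5 mm over the bench while standing). Starts standing upright on the bench. The same turned half round. Only its thickness tells it from the other two.
- bar_thick_center (a point): aluminium filler bar, 30 mm thick (thick): a plain upright slab, 30 mm (its y) x 50 mm (its x) x 95 mm tall (its z), 314 g give or take 20%; this point is its centre, half-way up (47.5 mm over the bench while standing). Starts standing upright on the bench. The same turned half round. Only its thickness tells it from the other two.
- lid (a joint): opening angle of the lid in rad: 0 shut, at most 1.15, starts at 1.0 to 1.15. Its stiff hinge keeps it wherever it is left (under 3 N at the front edge moves it), so it must be pressed all the way down to its stop on the rim. The lid is a clear hood with grey edges, 200 mm from hinge to front, 216 mm wide, 70 mm deep, 4 mm walls, open underneath.
- lid_hinge (a point): centre of the lid's hinge line, on the heater's far top edge (heater x = 100 mm, z = 90 mm); the line runs along the heater's y.
- lid_press (a point): point on the outside of the lid's top panel, on its middle line, 20 mm from its front edge; z axis = outward normal. With the lid shut it is 180 mm towards the robot from the hinge and 70 mm above it. With the lid up the outside faces away from the robot and up: press here from the far side, along the arc about the hinge.
- reagent: white bottle, 60 mm across, 120 mm high, standing; origin under its centre. Leave it alone.
- kit_box: white cardboard kit box 80 x 120 x 60 mm; origin under its centre. Leave it alone.
- beaker: glass beaker 70 mm across, 90 mm high; origin under its centre. Leave it alone.
Not all that is in view belongs to the job. What is shaped like the part that bears bar_medium_center but yellow is not meant.

How it is judged:
On the way, in this order (a step that is already met when the one before it is completed fails the run):
1. the bar that fits snugly is down on the well's floor in the gap, with the lid still open (((y of tube_block in the frame of heater between 0.0145 and 0.0205 m and x of bar_thin_center in the frame of heater between -0.028 and -0.012 m and y of bar_thin_center in the frame of heater between -0.039 and -0.031 m and z of bar_thin_center in the frame of heater between 0.085 and 0.0995 m and angle between bar_thin_center's own z axis and vertical below 0.07 rad) or (y of tube_block in the frame of heater between 0.0205 and 0.0265 m and x of bar_medium_center in the frame of heater between -0.028 and -0.012 m and y of bar_medium_center in the frame of heater between -0.036 and -0.028 m and z of bar_medium_center in the frame of heater between 0.085 and 0.0995 m and angle between bar_medium_center's own z axis and vertical below 0.07 rad) or (y of tube_block in the frame of heater between 0.0265 and 0.0325 m and x of bar_thick_center in the frame of heater between -0.028 and -0.012 m and y of bar_thick_center in the frame of heater between -0.033 and -0.025 m and z of bar_thick_center in the frame of heater between 0.085 and 0.0995 m and angle between bar_thick_center's own z axis and vertical below 0.07 rad)) and value of joint lid above 0.5 rad), for 0.2 s.
2. the lid is fully shut (value of joint lid below 0.05 rad), for 0.2 s.
At the end, for the whole second after the job is handed in: The bar 2 mm thinner than the gap is in it, upright (within 0.07 rad), its foot within 4 mm of the well's floor; the other two bars stand upright (within 0.1 rad) on the bench; the lid is shut (joint below 0.05 rad); all at rest ((((y of tube_block in the frame of heater between 0.0145 and 0.0205 m and x of bar_thin_center in the frame of heater between -0.028 and -0.012 m and y of bar_thin_center in the frame of heater between -0.039 and -0.031 m and z of bar_thin_center in the frame of heater between 0.085 and 0.0995 m and angle between bar_thin_center's own z axis and vertical below 0.07 rad) and height (world z) of bar_medium_center between 0.0425 and 0.0525 m and angle between each of bar_medium_center, bar_thick_center's own z axis and vertical below 0.1 rad and height (world z) of bar_thick_center between 0.0425 and 0.0525 m) or ((y of tube_block in the frame of heater between 0.0205 and 0.0265 m and x of bar_medium_center in the frame of heater between -0.028 and -0.012 m and y of bar_medium_center in the frame of heater between -0.036 and -0.028 m and z of bar_medium_center in the frame of heater between 0.085 and 0.0995 m and angle between bar_medium_center's own z axis and vertical below 0.07 rad) and height (world z) of bar_thin_center between 0.0425 and 0.0525 m and angle between each of bar_thin_center, bar_thick_center's own z axis and vertical below 0.1 rad and height (world z) of bar_thick_center between 0.0425 and 0.0525 m) or ((y of tube_block in the frame of heater between 0.0265 and 0.0325 m and x of bar_thick_center in the frame of heater between -0.028 and -0.012 m and y of bar_thick_center in the frame of heater between -0.033 and -0.025 m and z of bar_thick_center in the frame of heater between 0.085 and 0.0995 m and angle between bar_thick_center's own z axis and vertical below 0.07 rad) and height (world z) of bar_thin_center between 0.0425 and 0.0525 m and angle between each of bar_thin_center, bar_medium_center's own z axis and vertical below 0.1 rad and height (world z) of bar_medium_center between 0.0425 and 0.0525 m)) and value of joint lid below 0.05 rad and velocity of joint lid below 0.05 rad/s and linear speed of each of bar_thin, bar_medium, bar_thick below 0.02 m/s); the robot touches nothing.
It fails at once if the bottle is moved more than 30 mm or tipped (distance of reagent from where it was at the start of the episode above 0.03 m or angle between reagent's own z axis and vertical above 0.4 rad).
It fails at once if the kit box is moved more than 30 mm or tipped (distance of kit_box from where it was at the start of the episode above 0.03 m or angle between kit_box's own z axis and vertical above 0.4 rad).
It fails at once if the beaker is moved more than 30 mm or tipped (distance of beaker from where it was at the start of the episode above 0.03 m or angle between beaker's own z axis and vertical above 0.4 rad).
It also fails if it takes over 72 s, if anything falls off the work surface, if the arm or the gripper's body presses on something with over 40 N, if the wrist force passes 120 N, or if a joint passes its speed limit or range.

ROBOT

A 6-joint arm with a two-finger parallel gripper is mounted at the origin on the work surface. World frame = base frame: x ahead of the robot, y to its left, z up, the work surface at z = 0. Lengths are in m, angles in rad, forces in N, time in s.
With the tool pointing down it reaches from about 0.35 to 0.925 m from the base axis. Payload 6.4 kg.
Tool frame: the origin (TCP) lies at the very end of the fingers, on their centre line; the grasp point (between the pads) lies 19 mm behind it; z points along the fingers, y is the line along which they close (so a half turn about z gives the same grasp; the last joint's range is limited). The gripper opens to 85 mm and grips with 20 to 120 N. Pads are 22 mm wide; open, the fingers measure 114 mm over their backs; the gripper's body (76 mm by 85 mm) begins 54 mm behind the grasp point. The pads swing forward as they close: fully open they stand 13 mm farther back than shut.
Start: joints at [1.015, 0.245, 1.558, -0, 1.339, -0.174], TCP at [0.242, 0.603, 0.192] pointing down, gripper open.
Joint ranges: [-3.13, 3.13], [-1.02, 2.26], [0.13, 2.54], [-0.95, 4.09], [0.21, 2.88], [-2.74, 2.74]. Speed limits (rad/s): [2.57, 2.57, 3.14, 3.14, 3.14, 3.14].

INTERFACE

Orientations are given as a unit quaternion [x, y, z, w].
In Python, from station import bot gives the robot as it stands. The module is installed in compiled form; this text tells all that it offers.
- The arm moves only by the shell command python3 -m crank 'ROWS' [FORCE]. ROWS is JSON, a list of rows, each a list of 3 entries, a list of its own where there are three numbers: the finger opening in mm, from 0 to 85.4, then the shift along the tool's x, y, z in mm, then the turn about the tool's z in degrees. In form: [[claw, [x, y, z], spin], ...]. A call has 1 to 12 rows; each row shifts and turns the commanded pose from where the row before left it, along the tool's axes as they then stand; what a row does not reach is not made up. A row lasts 1/10 s, in which the tool goes at most 50 mm and 8.59 degrees, less where a joint would pass 70% of its speed; a pose out of reach is approached as far as the arm can. A call with a gripper value outside its range is refused whole. The fingers move at their own pace and stop on an object; FORCE is the grip in N (left out, the last holds). Time passes only in rows, so rows that do not move let the fingers close. It gives the time, the measured TCP pose, the force, the opening and the grip force at its end, in the units of the state.
- bot.sense(): the state, without advancing time (a new reading comes with each control period).
- bot.grab_frame(name): name is "side" or "top"; returns (picture, depth): 480x640x3 uint8, blue, green, red; 480x640 float32, m along the optical axis (not along the pixel's ray), 0 where there is no reading.
- bot.camera_model(name): a dict with "camera_matrix" (3x3 intrinsics, pixels), "dist" ([k1, k2, p1, p2, k3] as OpenCV has them; the pictures are not rectified), "rvec" (rotation vector, rad) and "tvec" (3), from world to camera coordinates, as OpenCV has them. Camera axes: x right, y down, z forward; pixel columns grow to the right and rows downward; lengths in m; the calibration is good to about 2 mm. A picture is of the moment at which its call begins. camera_model takes no time and is no camera call.
- bot.finish_job(): hands the job in; it is judged then, once.
The state is a dict: "time": time; "qpos": joint angles; "dq": joint speeds; "effort": joint torques, N m; "position": TCP position; "tcp_rot": TCP orientation; "contact_force": force on the tool from outside, world axes, zero at the start; "ft_torque": the same for the moment, N m; "finger_gap": finger opening in m; "grasp_force": force on a finger pad.
Only numpy, scipy, OpenCV 4.12 (cv2) and the standard library are available. Lean on these libraries where they do the work, as an engineer would, in place of code of your own. Each camera call takes 0.05 s, during which the arm holds its last target. There are 200 camera calls.

## Working session

There is one attempt and no reset: what is moved stays moved. The work goes in short steps, Python scripts to look and compute and a shell command to move; the robot and the scene stay as the last step left them, time stands still between calls to the robot, and variables do not carry over. Pictures are saved under pics/ and viewed, at most 10 in all, crops included, and the job is handed in when it is done.

```bash
mkdir -p pics
cat > h.py <<'E'
import numpy as np,cv2
from station import bot
from scipy.spatial.transform import Rotation as R
def cam(n):
    m=bot.camera_model(n);K=np.array(m["camera_matrix"],float);d=np.array(m["dist"],float)
    Rm=cv2.Rodrigues(np.array(m["rvec"],float))[0];t=np.array(m["tvec"],float).ravel();return K,d,Rm,t
def ray(n,uv):
    K,d,Rm,t=cam(n);p=cv2.undistortPoints(np.array(uv,float).reshape(-1,1,2),K,d).reshape(-1,2)
    return -Rm.T@t,(np.c_[p,np.ones(len(p))])@Rm
def onz(n,uv,z):
    c,r=ray(n,uv);return c+r*((z-c[2])/r[:,2])[:,None]
def pts(n,dep):
    K,d,Rm,t=cam(n);v,u=np.mgrid[:480,:640]
    c,r=ray(n,np.c_[u.ravel(),v.ravel()]);return (c+r*dep.reshape(-1,1)).reshape(480,640,3)
def proj(n,P):
    m=bot.camera_model(n);K,d,_,_=cam(n);return cv2.projectPoints(np.array(P,float).reshape(-1,3),np.array(m["rvec"],float),np.array(m["tvec"],float),K,d)[0].reshape(-1,2)
E
python3 - <<'E'
from h import *
for n in("side","top"):
    im,d=bot.grab_frame(n);cv2.imwrite(f"pics/{n}0.png",im);np.save(f"{n}0.npy",d)
    K,_,Rm,t=cam(n);print(n,K[0,0],-Rm.T@t,Rm[2])
print(bot.sense())
E
```

```text
side 552.2997739365526 [ 0.22889466 -0.69105377  0.95583208] [ 0.27807705  0.61054424 -0.74155841]
top 437.24723157156836 [0.38944809 0.00849322 1.18045693] [ 0.16563337 -0.0068154  -0.98616385]
{'time': 0.1, 'qpos': array([ 1.01490144e+00,  2.45749425e-01,  1.55889048e+00,  7.03235910e-06,
        1.33871200e+00, -1.74107206e-01]), 'dq': array([-0.00032769, -0.00333609, -0.00215822,  0.00124265, -0.00134632,
        0.00066932]), 'effort': array([-4.42428964e-04, -4.30672717e+01, -3.27129257e+01, -2.14749571e-04,
        2.83722948e-03, -6.07995318e-06]), 'position': array([0.2418684 , 0.60270936, 0.19108814]), 'tcp_rot': array([ 1.89737297e-01,  9.81834500e-01, -8.20456150e-04, -3.17177841e-04]), 'contact_force': array([ 0.37023212, -0.02335646, -0.12854863]), 'ft_torque': array([-0.01125138,  0.01480369,  0.06369613]), 'grasp_force': 0.0, 'finger_gap': 0.08542228592440179}
```

View pics/side0.png

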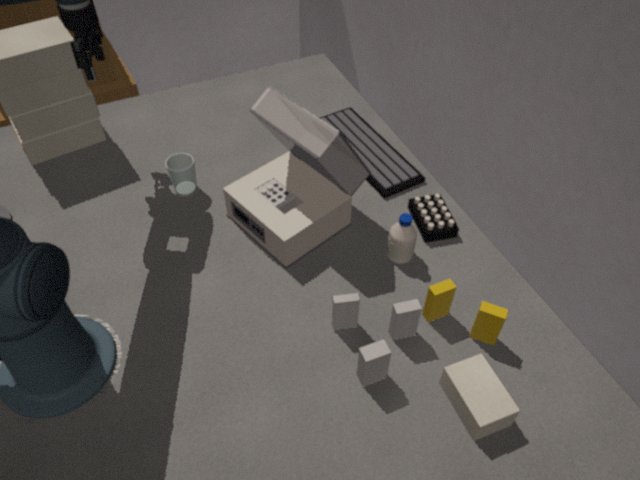

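View pics/top0.png

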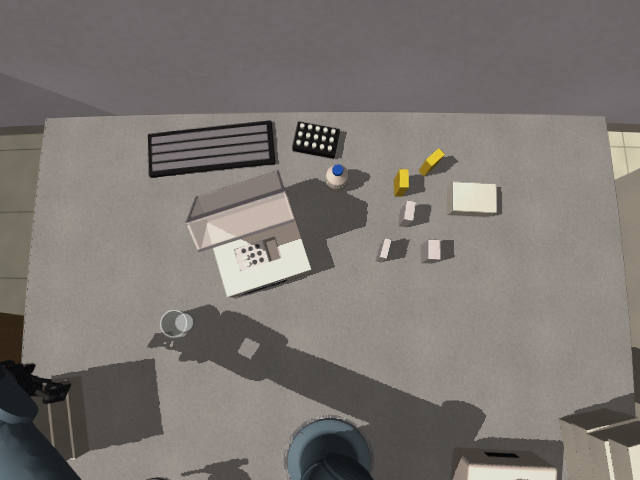

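Side view: the grey bars are at (346,310), (405,318) and (374,362), with yellow decoys at (439,300) and (489,322). Top view: grey bars at (409,211), (385,249) and (433,250), yellow decoys at (402,182) and (432,161). The heater is near (262,255) with its lid open, and the gap is near (271,248). The three grey slabs are the candidates because the yellow ones are excluded. The enlarged crop should confirm this.

Run:
```python
from h import *
im=cv2.imread("pics/top0.png")
a=cv2.resize(im[145:275,360:460],None,fx=4,fy=4,interpolation=3)
b=cv2.resize(im[225:305,205:315],None,fx=3.6,fy=4,interpolation=3)
o=np.zeros((530,800,3),np.uint8);o[:520,:400]=a;o[:320,402:402+b.shape[1]]=b;cv2.imwrite("pics/crop1.png",o)
for n in("side","top"):
    d=np.load(f"{n}0.npy");img=cv2.imread(f"pics/{n}0.png");P=pts(n,d);
    ok=(d>0)&(P[...,2]>0.088)&(P[...,2]<0.103)
    m=(ok).astype(np.uint8)
    k,l,s,c=cv2.connectedComponentsWithStats(m,connectivity=4)
    for i in range(1,k):
        if 25<s[i,4]:
            q=P[l==i];
            if q[:,0].min()<0.2: continue
            r=cv2.minAreaRect(q[:,:2].astype(np.float32)*1000)
            print(n,c[i].round(),s[i,4],"z",np.median(q[:,2]).round(4),"rect",np.round(r[0],1),np.round(r[1],1),round(r[2],1),img[l==i].mean(0).round())
```

```text
side [524. 109.] 1462 z 0.0958 rect [1240.3  366.7] [1113.2   13.9] 90.0 [ 96.  96. 100.]
side [291. 179.] 2134 z 0.0898 rect [555.2 178.1] [216.8 220.2] 17.8 [112. 120. 127.]
side [269. 188.] 33 z 0.0921 rect [514.9 203.6] [22.4 11.8] 74.2 [137. 145. 153.]
side [263. 191.] 26 z 0.0931 rect [498.9 200.9] [15.3 11.6] 71.1 [140. 150. 158.]
side [326. 206.] 193 z 0.0892 rect [609.8 105.7] [70.2 50.7] 20.3 [ 91.  99. 108.]
side [258. 203.] 32 z 0.0892 rect [476.4 171.6] [11.2 25.4] 25.8 [165. 176. 184.]
side [265. 206.] 27 z 0.0895 rect [487.8 155.1] [29.1 10.7] 47.5 [165. 176. 184.]
side [288. 219.] 781 z 0.0895 rect [525.4 111.5] [122.1 113.1] 18.2 [147. 158. 166.]
side [254. 210.] 77 z 0.0893 rect [462.9 153.8] [50.  26.4] 63.8 [158. 169. 176.]
side [403. 229.] 136 z 0.0936 rect [733.4 -31.3] [33.2 36.8] 56.8 [112. 120. 130.]
side [299. 230.] 30 z 0.0894 rect [528.7  59. ] [26.9 11.6] 1.8 [154. 165. 173.]
side [441. 287.] 286 z 0.0931 rect [ 720.  -199.8] [25.9 52.6] 89.5 [ 42. 142. 167.]
side [346. 299.] 235 z 0.0932 rect [ 537.3 -146.7] [20.7 49.5] 73.2 [140. 145. 152.]
side [406. 3
[... 381 characters left out ...]
 [340.4  10.4] 90.0 [104. 103. 109.]
top [434. 157.] 174 z 0.0938 rect [ 779.4 -284. ] [23.9 51.4] 41.4 [ 52. 185. 212.]
top [337. 175.] 90 z 0.0934 rect [734.6 -27.5] [33.5 41.7] 0.1 [145. 156. 169.]
top [404. 178.] 181 z 0.094 rect [ 722.1 -199.9] [24.1 49.6] 88.0 [ 55. 187. 213.]
top [409. 210.] 191 z 0.0939 rect [ 636.7 -211.9] [24.9 51. ] 79.8 [187. 194. 206.]
top [262. 260.] 2596 z 0.09 rect [515.9 165.1] [130.  219.3] 18.0 [194. 205. 207.]
top [385. 248.] 145 z 0.0946 rect [ 539.8 -146.7] [18.1 50.1] 73.5 [192. 198. 209.]
top [434. 250.] 235 z 0.0942 rect [ 535.  -269.2] [29.8 48.9] 87.9 [192. 198. 210.]
top [252. 256.] 206 z 0.0901 rect [523.1 188.4] [44.4 59.7] 21.2 [155. 160. 165.]
```

View pics/crop1.png

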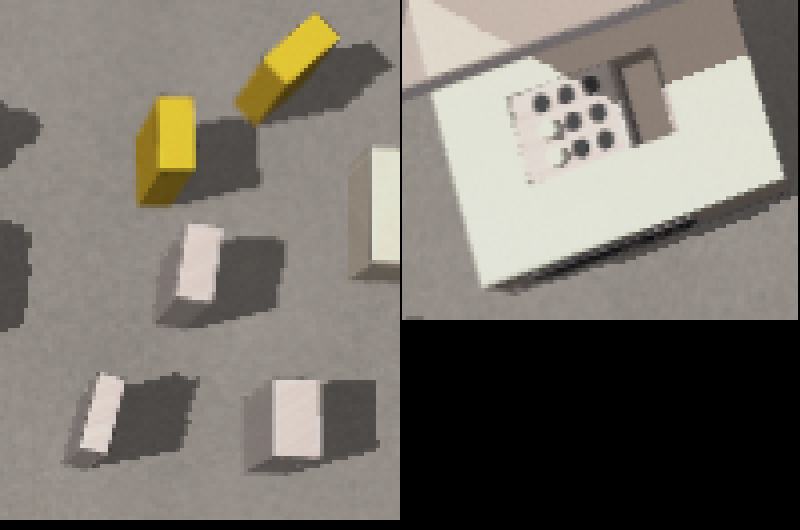

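Confirmed: the three grey slabs measure about 18, 24 and 30 mm, and the yellow ones are decoys. Next I'll fit the heater frame from its side faces and the gap from depth.

Run:
```python
from h import *
yaw=np.deg2rad(18);c0=np.array([.551,.176])
P={n:pts(n,np.load(f"{n}0.npy")) for n in("side","top")}
D={n:np.load(f"{n}0.npy") for n in P}
def hf(q,c,y):
    Rz=np.array([[np.cos(y),np.sin(y)],[-np.sin(y),np.cos(y)]]);return np.concatenate([(q[...,:2]-c)@Rz.T,q[...,2:]],-1)
H=hf(P["side"],c0,yaw).reshape(-1,3)
m=(abs(H[:,1]+.110)<.015)&(abs(H[:,0])<.085)&(H[:,2]>.02)&(H[:,2]<.08);q=H[m];f=np.polyfit(q[:,0],q[:,1],1);print("right",m.sum(),f,np.std(q[:,1]-np.polyval(f,q[:,0])))
m=(abs(H[:,0]+.1)<.015)&(abs(H[:,1])<.095)&(H[:,2]>.02)&(H[:,2]<.08);q=H[m];g=np.polyfit(q[:,1],q[:,0],1);print("front",m.sum(),g,np.std(q[:,0]-np.polyval(g,q[:,1])))
dy=(f[0]-g[0])/2
for n in P:
    HH=hf(P[n],c0,yaw).reshape(-1,3)
    m=(abs(HH[:,2]-.09)<.003)&(abs(HH[:,1])<.125)&(HH[:,0]<-.055)&(HH[:,0]>-.12);q=HH[m]
    print(n,"rim x min",np.percentile(q[:,0],[.5,2]),"y",np.percentile(q[:,1],[.5,2,98,99.5]))
    # gap
    for x in(-.035,-.02,-.005):
      m=(abs(HH[:,0]-x)<.006)&(abs(HH[:,1]+.03)<.035)&(HH[:,2]<.12);q=HH[m];q=q[np.argsort(q[:,1])]
      print(x,[(round(a*1e3),round(b*1e3)) for a,b in q[:,1:]][::max(1,len(q)//40)])
# well x edges at gap y -30
HH=hf(P["top"],c0,yaw).reshape(-1,3);m=(abs(HH[:,1]+.032)<.006)&(HH[:,0]<.03)&(HH[:,0]>-.07);q=HH[m];q=q[np.argsort(q[:,0])];print([(round(a*1e3),round(b*1e3)) for a,b in q[:,[0,2]]][::2])
# lid: all pts above .1
for n in P:
    HH=hf(P[n],c0,yaw).reshape(-1,3);m=(abs(HH[:,1])<.115)&(HH[:,2]>.12)&(HH[:,0]<.2)&(HH[:,0]>-.12);q=HH[m];print(n,m.sum(),q.min(0),q.max(0),q[q[:,2].argmax()])
```

```text
right 1020 [-0.00226733 -0.10822395] 0.0012294725355883264
front 852 [-0.01035761 -0.104789  ] 0.0017053776005534877
side rim x min [-0.10443238 -0.10333682] y [-0.10873653 -0.10586584  0.10469834  0.10942524]
-0.035 [(-65, 91), (-64, 88), (-63, 89), (-61, 89), (-59, 88), (-58, 85), (-58, 88), (-57, 90), (-55, 89), (-54, 87), (-53, 89), (-53, 89), (-49, 85), (-48, 89), (-48, 88), (-20, 61), (-19, 89), (-19, 75), (-19, 70), (-18, 70), (-18, 67), (-18, 77), (-17, 64), (-17, 82), (-17, 82), (-17, 73), (-17, 69), (-16, 67), (-16, 90), (-16, 71), (-16, 58), (-15, 73), (-15, 82), (-15, 87), (-14, 71), (-14, 90), (-13, 84), (-12, 86), (-11, 88), (-8, 87), (-8, 85), (-7, 86), (-5, 85), (-4, 88), (-3, 90), (-3, 88), (-1, 85), (1, 88), (2, 87), (3, 87), (4, 86)]
-0.02 [(-64, 87), (-63, 86), (-62, 86), (-61, 88), (-60, 87), (-60, 87), (-58, 87), (-56, 90), (-55, 88), (-55, 91), (-53, 88), (-52, 86), (-51, 91), (-51, 90), (-49, 91), (-49, 89), (-20, 57), (-20, 71), (-19, 57), (-19, 68), (-18, 78), (-18, 80), (-18, 54), (-18, 75), (-17, 63), (-17, 70), (-17, 73), (-17, 88), (-17, 67), (-17, 69), 
[... 3479 characters left out ...]
11, 272), (11, 272), (12, 87), (12, 86), (13, 272), (13, 90), (13, 273), (13, 91), (14, 90), (15, 90), (15, 272), (16, 92), (16, 275), (16, 272), (17, 273), (17, 91), (18, 91), (18, 276), (18, 277), (19, 277), (19, 87), (19, 281), (20, 271), (20, 89), (21, 278), (21, 89), (22, 91), (22, 279), (22, 89), (23, 90), (24, 275), (24, 280), (25, 274), (25, 276), (25, 83), (25, 278), (26, 278), (27, 281), (27, 85), (27, 87), (28, 285), (28, 89), (28, 88), (28, 280)]
side 4723 [-0.01216395 -0.11046347  0.12026037] [0.15477777 0.11251695 0.29845737] [0.04592173 0.03179384 0.29845737]
top 5411 [-0.00849608 -0.1083821   0.12398173] [0.15983774 0.11074977 0.30168229] [ 0.04984119 -0.09999935  0.30168229]
```

The gap measures about 26 mm, so the medium bar is the first candidate. Rows can't tilt the tool directly, so I'll lift, travel towards the bars, and test how the arm behaves past its reach.

```bash
python3 -m crank '[[85,[0,0,-50],0],[85,[0,0,-50],0],[85,[0,0,-50],0],[85,[-32,-38,0],0],[85,[-32,-38,0],0],[85,[-32,-38,0],0],[85,[-32,-38,0],0],[85,[-32,-38,0],0],[85,[-32,-38,0],0],[85,[-32,-38,0],0],[85,[-32,-38,0],0],[85,[-32,-38,0],0]]'; python3 -m crank '[[85,[-32,-38,0],0],[85,[-32,-38,0],0],[85,[-32,-38,0],0],[85,[-32,-38,0],0],[85,[-32,-38,0],0],[85,[-32,-38,0],0],[85,[-32,-38,0],0],[85,[-32,-38,0],0],[85,[0,0,0],0]]'; python3 -c "
from h import *
s=bot.sense();print(s['qpos'],R.from_quat(s['tcp_rot']).as_matrix())"
```

```text
time: 1.3
position: [0.3819, 0.1767, 0.3418]
tcp_rot: [0.19, 0.982, 0.0, 0.0]
contact_force: [1.1, -0.3, -0.3]
finger_gap: 0.0853
grasp_force: 0.0
time: 2.2
position: [0.5064, -0.2035, 0.3399]
tcp_rot: [0.193, 0.981, 0.0, -0.002]
contact_force: [-0.3, 1.0, -0.9]
finger_gap: 0.085
grasp_force: 0.0
[-5.89439477e-01 -8.26626295e-02  1.64007089e+00 -9.77696764e-04
  1.58729418e+00 -1.77278861e+00] [[-9.25866001e-01  3.77839068e-01 -3.12844504e-03]
 [ 3.77838105e-01  9.25871226e-01  9.16116380e-04]
 [ 3.24268180e-03 -3.33844735e-04 -9.99994687e-01]]
```

```bash
python3 -m crank '[[85,[-50,0,0],0],[85,[-50,0,0],0],[85,[-50,0,0],0],[85,[-50,0,0],0],[85,[-50,0,0],0],[85,[-50,0,0],0],[85,[-50,0,0],0],[85,[-50,0,0],0],[85,[0,0,0],0]]'; python3 -c "
from h import *
s=bot.sense();print(s['qpos'],R.from_quat(s['tcp_rot']).as_matrix())"
```

```text
time: 3.1
position: [0.8508, -0.3378, 0.3314]
tcp_rot: [0.19, 0.982, 0.001, -0.003]
contact_force: [0.8, -0.1, -2.7]
finger_gap: 0.0849
grasp_force: 0.0
[-5.01412783e-01  9.86248711e-01  2.58231260e-01  5.57671452e-04
  1.90284234e+00 -1.69060646e+00] [[-0.92812269  0.37224388 -0.00477096]
 [ 0.37223195  0.92813416  0.00321636]
 [ 0.00562537  0.00120928 -0.99998345]]
```

```bash
python3 -m crank '[[85,[-50,0,0],0],[85,[-50,0,0],0],[85,[-50,0,0],0],[85,[-50,0,0],0],[85,[0,0,0],0]]'; python3 -c "
from h import *
s=bot.sense();print(s['qpos'],R.from_quat(s['tcp_rot']).as_matrix())"
```

```text
time: 3.6
position: [0.9003, -0.3576, 0.2963]
tcp_rot: [0.189, 0.981, -0.009, 0.048]
contact_force: [0.2, -0.7, -0.4]
finger_gap: 0.085
grasp_force: 0.0
[-0.49835296  1.10099771  0.13440173  0.01265024  1.80891621 -1.68423216] [[-9.23696899e-01  3.72119844e-01  9.11639186e-02]
 [ 3.70412806e-01  9.28184281e-01 -3.56131001e-02]
 [-9.78692575e-02  8.72572797e-04 -9.95198898e-01]]
```

```bash
python3 -m crank '[[85,[-40,0,-30],0],[85,[-40,0,-30],0],[85,[-40,0,-30],0],[85,[-40,0,-30],0],[85,[-40,0,-30],0],[85,[-40,0,-30],0],[85,[0,0,0],0]]'; python3 -c "
from h import *
s=bot.sense();print(s['qpos'],R.from_quat(s['tcp_rot']).as_matrix())"
```

```text
time: 4.3
position: [0.8962, -0.3574, 0.4296]
tcp_rot: [0.188, 0.973, -0.025, 0.128]
contact_force: [1.0, -1.1, 1.4]
finger_gap: 0.0849
grasp_force: 0.0
[-0.50625678  0.96848369  0.12646513  0.03289651  1.78725859 -1.68406336] [[-8.96537856e-01  3.72523493e-01  2.39679203e-01]
 [ 3.59898351e-01  9.28022761e-01 -9.61609706e-02]
 [-2.58249976e-01  4.81993382e-05 -9.66078127e-01]]
```

The tool tilts when pushed past its reach, now about 15°. I'll continue towards 35°.

```bash
python3 -m crank '[[85,[-50,0,0],0],[85,[-50,0,0],0],[85,[-50,0,0],0],[85,[-50,0,0],0],[85,[-50,0,0],0],[85,[-50,0,0],0],[85,[-50,0,0],0],[85,[-50,0,0],0],[85,[0,0,0],0]]'; python3 -c "
from h import *
s=bot.sense();print(s['qpos'],R.from_quat(s['tcp_rot']).as_matrix())"
```

```text
time: 5.2
position: [0.9647, -0.3856, 0.4234]
tcp_rot: [0.184, 0.954, -0.045, 0.234]
contact_force: [-0.5, 0.3, 0.0]
finger_gap: 0.0853
grasp_force: 0.0
[-0.50535596  1.00154595  0.12688801  0.05813426  1.53495534 -1.68224089] [[-0.8223784   0.37238829  0.43014035]
 [ 0.3304813   0.92807647 -0.17162801]
 [-0.4631154   0.00101018 -0.88629741]]
```

```bash
python3 -m crank '[[85,[-50,0,0],0],[85,[-50,0,0],0],[85,[-50,0,0],0],[85,[-50,0,0],0],[85,[0,0,0],0]]'; python3 -m crank '[[85,[50,0,0],0],[85,[50,0,0],0],[85,[50,0,0],0],[85,[50,0,0],0],[85,[0,0,0],0]]'; python3 -c "
from h import *
s=bot.sense();print(s['qpos'],R.from_quat(s['tcp_rot']).as_matrix())"
```

```text
time: 5.7
position: [0.9848, -0.3939, 0.4554]
tcp_rot: [0.181, 0.939, -0.055, 0.288]
contact_force: [0.5, 0.1, 0.4]
finger_gap: 0.0852
grasp_force: 0.0
time: 6.2
position: [0.8667, -0.3456, 0.3506]
tcp_rot: [0.183, 0.944, -0.049, 0.271]
contact_force: [0.8, 0.1, -4.9]
finger_gap: 0.085
grasp_force: 0.0
[-0.52656295  0.49312514  1.03817602  0.09474432  1.0602589  -1.73835426] [[-0.78677205  0.37106439  0.49325546]
 [ 0.31803841  0.92858512 -0.19126223]
 [-0.52900029  0.0063944  -0.84859755]]
```

Run:
```python
from h import *
for n in("side","top"):
    p=pts(n,np.load(f"{n}0.npy")).reshape(-1,3);p=p[np.isfinite(p).all(1)]
    for x0 in np.arange(-.2,.7,.15):
        print(n,round(x0,2),[(round(y0,2),round(float(q[:,2].max()),2)) for y0 in np.arange(.3,1.4,.15) for q in[p[(p[:,0]>x0)&(p[:,0]<x0+.15)&(p[:,1]>y0)&(p[:,1]<y0+.15)]] if len(q)])
```

```text
side -0.2 [(np.float64(0.3), 0.02), (np.float64(0.45), 0.02), (np.float64(0.6), 0.01), (np.float64(0.75), 0.0), (np.float64(0.9), -0.08), (np.float64(1.05), -0.06)]
side -0.05 [(np.float64(0.3), 0.01), (np.float64(0.45), 0.01), (np.float64(0.6), 0.3), (np.float64(0.75), 0.3), (np.float64(1.05), 0.23)]
side 0.1 [(np.float64(0.3), 0.54), (np.float64(0.45), 0.48), (np.float64(0.6), 0.4), (np.float64(0.75), 0.3), (np.float64(0.9), -0.08), (np.float64(1.05), 0.22)]
side 0.25 [(np.float64(0.3), 0.09), (np.float64(0.45), 0.42), (np.float64(0.6), 0.4), (np.float64(0.75), 0.01), (np.float64(0.9), -0.08), (np.float64(1.05), 0.19), (np.float64(1.2), -0.07), (np.float64(1.35), -0.08)]
side 0.4 [(np.float64(0.3), 0.01), (np.float64(0.45), 0.01), (np.float64(0.6), 0.01), (np.float64(0.75), 0.01)]
side 0.55 [(np.float64(0.3), 0.15), (np.float64(0.45), 0.01), (np.float64(0.6), 0.01), (np.float64(0.75), 0.01)]
top -0.2 [(np.float64(0.3), 0.01), (np.float64(0.45), 0.01), (np.float64(0.6), 0.0)]
top -0.05 [(np.float64(0.3), 0.01), (np.float64(0.45), 0.01), (np.float64(0.6), 0.18)]
top 0.1 [(np.float64(0.3), 0.59), (np.float64(0.45), 0.59), (np.float64(0.6), 0.24), (np.float64(0.75), 0.01), (np.float64(0.9), -0.17), (np.float64(1.05), -0.19)]
top 0.25 [(np.float64(0.3), 0.09), (np.float64(0.45), 0.52), (np.float64(0.6), 0.39), (np.float64(0.75), 0.01), (np.float64(0.9), -0.17), (np.float64(1.05), -0.17), (np.float64(1.2), -0.49), (np.float64(1.35), -0.56)]
top 0.4 [(np.float64(0.3), 0.01), (np.float64(0.45), 0.01), (np.float64(0.6), 0.01), (np.float64(0.75), 0.01), (np.float64(1.35), -0.73)]
top 0.55 [(np.float64(0.3), 0.28), (np.float64(0.45), 0.01), (np.float64(0.6), 0.01), (np.float64(0.75), 0.01), (np.float64(1.35), -0.74)]
```

```bash
python3 -m crank '[[85,[26,32,-22],0],[85,[26,32,-22],0],[85,[26,32,-22],0],[85,[26,32,-22],0],[85,[26,32,-22],0],[85,[26,32,-22],0],[85,[26,32,-22],0],[85,[26,32,-22],0],[85,[26,32,-22],0],[85,[26,32,-22],0],[85,[26,32,-22],0],[85,[26,32,-22],0]]'; python3 -m crank '[[85,[26,32,-22],0],[85,[26,32,-22],0],[85,[33,23,-25],0],[85,[33,23,-25],0],[85,[33,23,-25],0],[85,[33,23,-25],0],[85,[33,23,-25],0],[85,[33,23,-25],0],[85,[33,23,-25],0],[85,[33,23,-25],0],[85,[33,23,-25],0],[85,[33,23,-25],0]]';python3 -m crank '[[85,[33,23,-25],0],[85,[33,23,-25],0],[85,[33,23,-25],0],[85,[33,23,-25],0],[85,[33,23,-25],0],[85,[0,0,0],0]]'; python3 -c "
from h import *
s=bot.sense();print(s['qpos'],R.from_quat(s['tcp_rot']).as_matrix())"
```

```text
time: 7.4
position: [0.6421, 0.1574, 0.4222]
tcp_rot: [0.182, 0.939, -0.054, 0.288]
contact_force: [0.2, 1.0, -0.0]
finger_gap: 0.0853
grasp_force: 0.0
time: 8.6
position: [0.3036, 0.6096, 0.4526]
tcp_rot: [0.182, 0.939, -0.053, 0.287]
contact_force: [1.4, 0.4, 0.6]
finger_gap: 0.0848
grasp_force: 0.0
time: 9.2
position: [0.1514, 0.7966, 0.455]
tcp_rot: [0.178, 0.94, -0.056, 0.286]
contact_force: [0.4, 0.2, -2.3]
finger_gap: 0.0847
grasp_force: 0.0
[ 1.43974644  0.76364371  0.47693679 -0.63037935  1.98117627  0.00761395] [[-0.7731369   0.36605335  0.51794235]
 [ 0.30214304  0.93058803 -0.2066773 ]
 [-0.55764587 -0.00329717 -0.83007241]]
```

```bash
python3 -m crank '[[85,[15,46,-10],0],[85,[15,46,-10],0],[85,[15,46,-10],0],[85,[15,46,-10],0],[85,[15,46,-10],0],[85,[15,46,-10],0],[85,[15,46,-10],0],[85,[0,0,0],0]]'; python3 -c "
from h import *
s=bot.sense();print(s['qpos'],R.from_quat(s['tcp_rot']).as_matrix())"
```

```text
time: 10.0
position: [0.1521, 0.906, 0.3824]
tcp_rot: [0.16, 0.942, 0.012, 0.294]
contact_force: [0.5, 0.1, -0.9]
finger_gap: 0.085
grasp_force: 0.0
[ 1.46132667  1.06514197  0.12781741 -0.63344103  1.89163044  0.00341365] [[-0.77631229  0.29480966  0.5571593 ]
 [ 0.30835489  0.94852376 -0.07224913]
 [-0.54977858  0.11571491 -0.82725666]]
```

```bash
python3 -m crank '[[85,[1,44,-21],0],[85,[1,44,-21],0],[85,[1,44,-21],0],[85,[1,44,-21],0],[85,[1,44,-21],0],[85,[1,44,-21],0],[85,[1,44,-21],0],[85,[1,44,-21],0],[85,[1,44,-21],0],[85,[0,0,0],0]]'; python3 -c "
from h import *
s=bot.sense();print(s['qpos'],R.from_quat(s['tcp_rot']).as_matrix())"
```

```text
time: 11.0
position: [0.1384, 0.9423, 0.4705]
tcp_rot: [0.124, 0.937, 0.128, 0.3]
contact_force: [0.5, 0.1, 0.1]
finger_gap: 0.085
grasp_force: 0.0
[ 1.48490842  0.9816512   0.12653592 -0.62575993  1.73009679 -0.02136534] [[-0.78863034  0.15647146  0.59462499]
 [ 0.31002659  0.93633803  0.16478655]
 [-0.5309856   0.31430523 -0.78693489]]
```

```bash
python3 -m crank '[[85,[9,46,-13],0],[85,[0,0,0],0]]'; python3 -c "
from h import *
s=bot.sense();print(s['qpos'],R.from_quat(s['tcp_rot']).as_matrix())"
```

```text
time: 11.2
position: [0.1328, 0.9503, 0.4686]
tcp_rot: [0.12, 0.936, 0.139, 0.301]
contact_force: [0.2, -1.1, -0.3]
finger_gap: 0.0847
grasp_force: 0.0
[ 1.49179053  0.98493416  0.12794033 -0.62470132  1.70663078 -0.01549586] [[-0.79047646  0.14069339  0.59611436]
 [ 0.30734736  0.9329704   0.18736017]
 [-0.52979672  0.33131798 -0.78073288]]
```

```bash
python3 -m crank '[[85,[0,0,0],-8],[85,[0,0,0],-8],[85,[0,0,0],-8],[85,[0,0,0],-8],[85,[-2,-46,6],0],[85,[-2,-46,6],0],[85,[-2,-46,6],0],[85,[-2,-46,6],0],[85,[-2,-46,6],0],[85,[-2,-46,6],0],[85,[-2,-46,6],0],[85,[-2,-46,6],0]]'; python3 -c "
from h import *
s=bot.sense();print(s['qpos'],R.from_quat(s['tcp_rot']).as_matrix())"
```

```text
time: 12.4
position: [0.274, 0.6415, 0.4473]
tcp_rot: [-0.142, 0.932, 0.05, 0.328]
contact_force: [-0.3, 1.1, 0.2]
finger_gap: 0.085
grasp_force: 0.0
[ 1.21411355  0.02848993  1.45631817 -0.54926211  1.25043587 -0.59258738] [[-7.43841524e-01 -2.98218163e-01  5.98135197e-01]
 [-2.33000094e-01  9.54497300e-01  1.86133983e-01]
 [-6.26426966e-01 -9.11371022e-04 -7.79479587e-01]]
```

```bash
python3 -m crank '[[85,[-1,-46,7],0],[85,[-1,-46,7],0],[85,[-1,-46,7],0],[85,[-1,-46,7],0],[85,[-1,-46,7],0],[85,[-1,-46,7],0],[85,[-1,-46,7],0],[85,[-1,-46,7],0],[85,[-1,-46,7],0],[85,[-1,-46,7],0],[85,[-1,-46,7],0],[85,[-1,-46,7],0]]'; python3 -m crank '[[85,[-1,-46,7],0],[85,[-1,-46,7],0],[85,[-1,-46,7],0],[85,[-1,-46,7],0],[85,[-1,-46,7],0],[85,[-1,-46,7],0],[85,[-1,-46,7],0],[85,[-1,-46,7],0],[85,[0,0,0],0]]'
cat >> h.py <<'E'
def delta(target):
    s=bot.sense();Rm=R.from_quat(s['tcp_rot']).as_matrix();d=(np.array(target)-s['position'])*1000
    return (Rm.T@d).round(1),np.linalg.norm(d).round(),np.rad2deg([np.arctan2(Rm[1,2],Rm[0,2]),np.arccos(-Rm[2,2])]).round(1),Rm[:,1].round(3)
E
python3 -c "
from h import *
z=R.from_quat(bot.sense()['tcp_rot']).as_matrix()[:,2]
for g in([.6355,-.212,.15],[.6355,-.212,.06]): print(delta(np.array(g)+.019*z))"
```

```text
time: 13.6
position: [0.4975, 0.133, 0.3904]
tcp_rot: [-0.142, 0.932, 0.05, 0.329]
contact_force: [0.3, 0.4, -0.2]
finger_gap: 0.085
grasp_force: 0.0
time: 14.5
position: [0.6468, -0.2089, 0.3479]
tcp_rot: [-0.139, 0.934, 0.051, 0.326]
contact_force: [0.1, 0.2, -0.9]
finger_gap: 0.0849
grasp_force: 0.0
(array([132.6,  -0.5, 166.3]), np.float64(213.0), array([17.3, 38.6]), array([-0.293,  0.956,  0.004]))
(array([188.7,  -0.8, 236.7]), np.float64(303.0), array([17.3, 38.6]), array([-0.293,  0.956,  0.004]))
```

```bash
python3 -m crank '[[85,[27,0,34],0],[85,[27,0,34],0],[85,[27,0,34],0],[85,[27,0,34],0],[85,[27,0,34],0],[85,[27,0,34],0],[85,[13,0,17],0],[85,[13,0,17],0],[85,[0,0,0],0]]'; python3 -c "
from h import *
im,d=bot.grab_frame('side');cv2.imwrite('pics/s2.png',cv2.resize(im[230:420,300:540],None,fx=3,fy=3))
z=R.from_quat(bot.sense()['tcp_rot']).as_matrix()[:,2]
print(delta(np.array([.6355,-.212,.06])+.019*z))"
```

```text
time: 15.4
position: [0.6675, -0.1583, 0.0876]
tcp_rot: [-0.094, 0.956, 0.034, 0.276]
contact_force: [-0.9, 0.3, 0.3]
finger_gap: 0.0852
grasp_force: 0.0
(array([ 51.8, -45.4,  20.7]), np.float64(72.0), array([12.5, 32.4]), array([-0.198,  0.98 ,  0.012]))
```

View pics/s2.png

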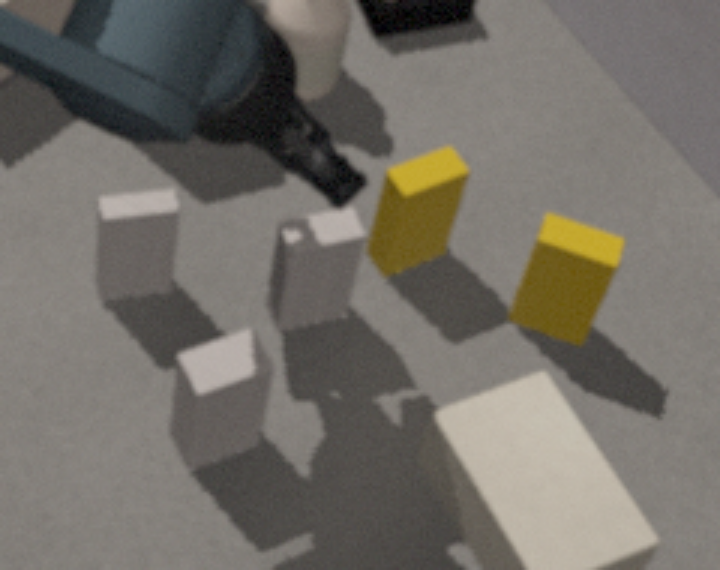

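The tool went off sideways: the fingers are left of the medium bar, with no contact, and the bars are still upright. A joint limit must have interfered, so I'll check the joints.

```bash
python3 -c "
from h import *
s=bot.sense();print(s['qpos'],s['position'],R.from_quat(s['tcp_rot']).as_matrix())"
```

```text
[-0.56529268  0.20000023  1.90690191  0.61765055  0.71129667 -2.7413739 ] [ 0.66853024 -0.15937827  0.08971339] [[-0.82911182 -0.19789913  0.52288576]
 [-0.16078174  0.98014744  0.11601823]
 [-0.53546505  0.01212161 -0.8444704 ]]
```

Joint 6 hit its limit. I'll back off, half-turn the spin (same grasp), then restore the tilt.

```bash
python3 -m crank '[[85,[0,0,-48],0],[85,[0,0,-48],4],[85,[0,0,-48],8.5],[85,[0,0,-48],8.5],[85,[0,0,-48],8.5],[85,[0,0,-48],8.5],[85,[0,0,-40],8.5],[85,[0,0,0],8.5],[85,[0,0,0],8.5],[85,[0,0,0],8.5],[85,[0,0,0],8.5],[85,[0,0,0],8.5]]'; python3 -m crank '[[85,[0,0,0],8.5],[85,[0,0,0],8.5],[85,[0,0,0],8.5],[85,[0,0,0],8.5],[85,[0,0,0],8.5],[85,[0,0,0],8.5],[85,[0,0,0],8.5],[85,[0,0,0],8.5],[85,[0,0,0],8.5],[85,[0,0,0],8.5],[85,[0,0,0],6],[85,[0,0,0],0]]';  python3 -c "
from h import *
s=bot.sense();print(s['qpos'],R.from_quat(s['tcp_rot']).as_matrix())
print(delta([.6,.2,.42]),delta([.55,.62,.45]))"
```

```text
time: 16.65
position: [0.497, -0.1981, 0.3695]
tcp_rot: [0.605, 0.745, 0.218, 0.176]
contact_force: [-0.2, -1.0, 0.0]
finger_gap: 0.0851
grasp_force: 0.0
time: 17.85
position: [0.497, -0.1981, 0.3693]
tcp_rot: [0.955, 0.094, 0.279, -0.031]
contact_force: [0.1, 0.2, 0.2]
finger_gap: 0.0851
grasp_force: 0.0
[-0.86917973 -0.42666833  1.94990031  0.50711318  1.35552471  0.46178205] [[ 0.82716516  0.19696462  0.52631049]
 [ 0.16202768 -0.98038137  0.11224705]
 [ 0.5380937  -0.00756998 -0.84285103]]
(array([ 176.9, -370.4,   56.1]), np.float64(414.0), array([12. , 32.6]), array([ 0.197, -0.98 , -0.008])) (array([ 219.8, -792.2,   51.7]), np.float64(824.0), array([12. , 32.6]), array([ 0.197, -0.98 , -0.008]))
```

```bash
python3 -m crank '[[85,[13,-47,3],0],[85,[13,-47,3],0],[85,[13,-47,3],0],[85,[13,-47,3],0],[85,[13,-47,3],0],[85,[13,-47,3],0],[85,[13,-47,3],0],[85,[13,-47,3],0],[85,[13,-47,3],0],[85,[13,-47,3],0],[85,[13,-47,3],0],[85,[13,-47,3],0]]'; python3 -m crank '[[85,[13,-47,3],0],[85,[13,-47,3],0],[85,[13,-47,3],0],[85,[13,-47,3],0],[85,[13,-47,3],0],[85,[0,0,0],0]]';  python3 -c "
from h import *
s=bot.sense();Rm=R.from_quat(s['tcp_rot']).as_matrix();print(s['qpos'],s['position'],Rm)
print(Rm.T@np.array([.6,.65,.3])*50)"
```

```text
time: 19.05
position: [0.5337, 0.3864, 0.4286]
tcp_rot: [0.955, 0.095, 0.279, -0.033]
contact_force: [1.8, -1.2, 0.1]
finger_gap: 0.0848
grasp_force: 0.0
time: 19.65
position: [0.5489, 0.6316, 0.4475]
tcp_rot: [0.956, 0.097, 0.276, -0.032]
contact_force: [0.2, -1.1, -1.3]
finger_gap: 0.085
grasp_force: 0.0
[ 0.82823594  0.33040783  1.08091656 -0.32683961  1.26896153  2.2211379 ] [0.5489481  0.63163055 0.44746711] [[ 0.82886371  0.20282373  0.52138996]
 [ 0.16742493 -0.97918405  0.11474965]
 [ 0.53381068 -0.00781815 -0.84556788]]
[ 38.31438168 -25.85604202   6.6875442 ]
```

```bash
python3 -m crank '[[85,[38,-26,7],0],[85,[38,-26,7],0],[85,[38,-26,7],0],[85,[38,-26,7],0],[85,[38,-26,7],0],[85,[38,-26,7],0],[85,[38,-26,7],0],[85,[0,0,0],0]]';  python3 -c "
from h import *
s=bot.sense();Rm=R.from_quat(s['tcp_rot']).as_matrix();print(s['qpos'],s['position'],Rm[:,2],delta([1,1,1])[2:])
print(Rm.T@np.array([.35,.85,.3])*50)"
```

```text
time: 20.45
position: [0.6859, 0.7552, 0.4984]
tcp_rot: [0.946, 0.099, 0.304, -0.056]
contact_force: [0.7, 0.3, 0.6]
finger_gap: 0.0853
grasp_force: 0.0
[ 0.80729414  0.94129045  0.12889773 -0.29779107  1.51098527  2.10134951] [0.68593375 0.75521703 0.49836872] [ 0.56454209  0.16624533 -0.80848916] (array([16.4, 36.1]), array([ 0.221, -0.974, -0.046]))
[ 29.22232505 -38.21448259   4.817576  ]
```

```bash
python3 -m crank '[[85,[29,-38,5],0],[85,[0,0,0],-5],[85,[-15,15,0],0],[85,[0,0,0],0]]';  python3 -c "
from h import *
s=bot.sense();Rm=R.from_quat(s['tcp_rot']).as_matrix();print(s['qpos'],s['position'],Rm,delta([1,1,1])[2:])
print(delta([.5,.05,.42]))"
```

```text
time: 20.85
position: [0.6747, 0.7524, 0.4761]
tcp_rot: [0.939, 0.143, 0.309, -0.046]
contact_force: [0.1, 0.9, -2.5]
finger_gap: 0.085
grasp_force: 0.0
[ 0.81303187  0.81813186  0.36858803 -0.30067776  1.39220479  2.04822266] [0.67465112 0.75241708 0.47606548] [[ 0.7679606   0.29795673  0.56697292]
 [ 0.2410537  -0.95457692  0.17514571]
 [ 0.59340511  0.00216592 -0.80490104]] (array([17.2, 36.4]), array([ 0.298, -0.955,  0.002]))
(array([-336.7,  618.4, -176.9]), np.float64(726.0), array([17.2, 36.4]), array([ 0.298, -0.955,  0.002]))
```

```bash
python3 -m crank '[[85,[-17,45,-3],0],[85,[-17,45,-3],0],[85,[-17,45,-3],0],[85,[-17,45,-3],0],[85,[-17,45,-3],0],[85,[-17,45,-3],0],[85,[-17,45,-3],0],[85,[-17,45,-3],0],[85,[-17,45,-3],0],[85,[-17,45,-3],0],[85,[-17,45,-3],0],[85,[-17,45,-3],0]]'; python3 -m crank '[[85,[-17,45,-3],0],[85,[-17,45,-3],0],[85,[-17,45,-3],0],[85,[-17,45,-3],0],[85,[-17,45,-3],0],[85,[-17,45,-3],0],[85,[-17,45,-3],0],[85,[-17,45,-3],0],[85,[0,0,0],0]]';  python3 -c "
from h import *
s=bot.sense();Rm=R.from_quat(s['tcp_rot']).as_matrix();print(s['qpos'],s['position'],Rm)
z=Rm[:,2]
print(delta(np.array([.6355,-.212,.06])+.019*z))"
```

```text
time: 22.05
position: [0.6639, 0.1928, 0.3981]
tcp_rot: [0.935, 0.143, 0.321, -0.051]
contact_force: [0.2, 0.4, 0.1]
finger_gap: 0.0848
grasp_force: 0.0
time: 22.95
position: [0.6537, -0.1923, 0.3289]
tcp_rot: [0.936, 0.14, 0.318, -0.048]
contact_force: [0.0, 0.8, 0.2]
finger_gap: 0.0848
grasp_force: 0.0
[-0.67907068 -0.06640547  1.7517258   0.59357377  1.1278965   0.42425905] [ 0.65366271 -0.19234386  0.32893407] [[ 0.75835837  0.2933383   0.58210413]
 [ 0.23193243 -0.95600796  0.17959991]
 [ 0.60917972 -0.00119227 -0.7930313 ]]
(array([-182.2,   13.8,  218.2]), np.float64(285.0), array([17.1, 37.5]), array([ 0.293, -0.956, -0.001]))
```

```bash
python3 -m crank '[[85,[-30,3,36],0],[85,[-30,3,36],0],[85,[-30,3,36],0],[85,[-30,2,36],0],[85,[-20,1,24],0],[85,[-20,1,24],0],[85,[-20,1,24],0],[85,[0,0,0],0],[85,[0,0,0],0]]';  python3 -c "
from h import *
s=bot.sense();Rm=R.from_quat(s['tcp_rot']).as_matrix();print(s['qpos'])
z=Rm[:,2]
print(delta(np.array([.6355,-.212,.06])+.019*z))"
```

```text
time: 23.85
position: [0.6475, -0.2016, 0.0473]
tcp_rot: [0.936, 0.143, 0.318, -0.05]
contact_force: [-0.3, 0.4, 0.0]
finger_gap: 0.0851
grasp_force: 0.0
[-0.70200701  0.28179049  1.93898066  0.87101635  0.74120754 -0.04397199]
(array([-3.7,  6.3,  0. ]), np.float64(7.0), array([17.7, 37.6]), array([ 0.299, -0.954, -0.004]))
```

```bash
python3 -m crank '[[85,[-4,6,0],0],[85,[0,0,0],0],[60,[0,0,0],0],[48,[0,0,0],0],[42,[0,0,0],0],[36,[0,0,0],0],[30,[0,0,0],0],[22,[0,0,0],0],[18,[0,0,0],0],[15,[0,0,0],0],[15,[0,0,0],0]]' 40;  python3 -c "
from h import *
s=bot.sense();Rm=R.from_quat(s['tcp_rot']).as_matrix();print(s['qpos'])
z=Rm[:,2]
print(delta(np.array([.6355,-.212,.06])+.019*z))
im,d=bot.grab_frame('side');cv2.imwrite('pics/s3.png',cv2.resize(im[230:420,300:540],None,fx=3,fy=3))"
```

```text
time: 24.95
position: [0.6438, -0.2066, 0.0418]
tcp_rot: [0.936, 0.142, 0.317, -0.052]
contact_force: [-4.6, 1.7, 4.7]
finger_gap: 0.0267
grasp_force: 35.9
[-0.71357986  0.2916089   1.93856349  0.87407517  0.74526234 -0.05730368]
(array([ 3.5,  2.6, -1.3]), np.float64(5.0), array([18. , 37.4]), array([ 0.299, -0.954, -0.008]))
```

View pics/s3.png

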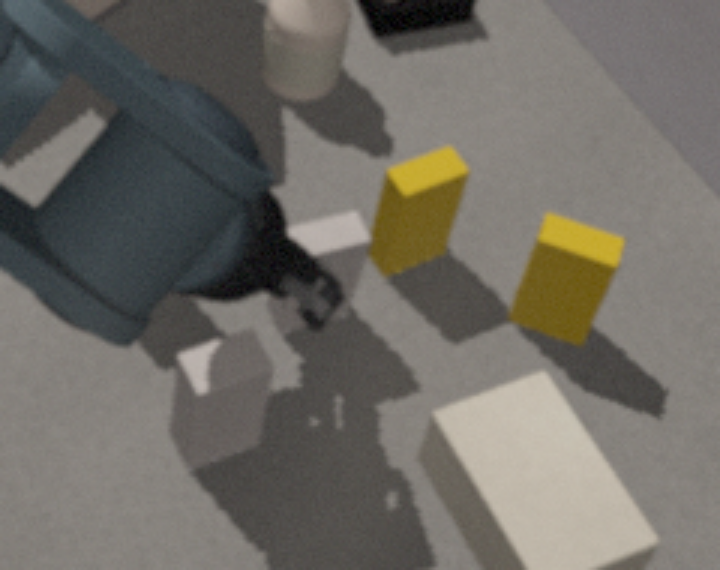

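```bash
python3 -m crank '[[10,[0,0,0],0],[10,[0,0,0],0],[10,[0,0,0],0]]' 100; python3 -m crank '[[55,[0,0,0],0],[55,[0,0,0],0],[55,[-2,3,0],0],[50,[12,0,-16],0],[50,[0,0,0],0]]' 60;  python3 -c "
from h import *
s=bot.sense();Rm=R.from_quat(s['tcp_rot']).as_matrix()
z=Rm[:,2];print(s['position']-.019*z)
P=pts('top',bot.grab_frame('top')[1]);ok=(abs(P[...,2]-.094)<.006)&(abs(P[...,0]-.635)<.045)&(abs(P[...,1]+.212)<.045)
q=P[ok];print(len(q),cv2.minAreaRect(q[:,:2].astype(np.float32)*1000))
P=pts('side',bot.grab_frame('side')[1]);ok=(abs(P[...,2]-.094)<.006)&(abs(P[...,0]-.635)<.045)&(abs(P[...,1]+.212)<.045)
q=P[ok];print(len(q),cv2.minAreaRect(q[:,:2].astype(np.float32)*1000))
"
```

```text
time: 25.3
position: [0.6439, -0.2068, 0.0421]
tcp_rot: [0.936, 0.142, 0.317, -0.052]
contact_force: [-4.7, 2.2, 7.3]
finger_gap: 0.0243
grasp_force: 89.9
time: 25.8
position: [0.6443, -0.2121, 0.0626]
tcp_rot: [0.936, 0.142, 0.318, -0.05]
contact_force: [1.1, -0.6, -0.2]
finger_gap: 0.0499
grasp_force: 0.0
[ 0.63330347 -0.21554153  0.07762949]
190 ((640.7564697265625, -224.97886657714844), (53.248619079589844, 36.791500091552734), 11.71702766418457)
215 ((641.2852172851562, -215.33164978027344), (44.084617614746094, 24.682044982910156), 11.875090599060059)
```

```bash
python3 -m crank '[[50,[0,-3,0],0],[50,[0,0,0],0],[35,[0,0,0],0],[28,[0,0,0],0],[15,[0,0,0],0],[15,[0,0,0],0],[15,[0,0,0],0]]' 80; python3 -m crank '[[15,[5,0,-7],0],[15,[12,0,-16],0],[15,[24,0,-32],0],[15,[24,0,-32],0],[15,[24,0,-32],0],[15,[15,0,-20],0],[15,[0,0,0],0],[15,[0,0,0],0]]'; python3 -c "
from h import *
s=bot.sense();Rm=R.from_quat(s['tcp_rot']).as_matrix();print(Rm,s['qpos'])
for n in('top','side'):
  im,d=bot.grab_frame(n);cv2.imwrite(f'pics/{n}4.png',im);np.save(n+'4.npy',d)
im=cv2.imread('pics/side4.png');a=cv2.resize(im[160:340,330:560],None,fx=3.2,fy=3.2);cv2.imwrite('pics/c4.png',a)
"
```

```text
time: 26.6
position: [0.6423, -0.2079, 0.0607]
tcp_rot: [0.937, 0.142, 0.317, -0.051]
contact_force: [-0.4, -1.8, 2.7]
finger_gap: 0.0172
grasp_force: 77.7
time: 27.4
position: [0.6399, -0.2088, 0.2325]
tcp_rot: [0.937, 0.142, 0.316, -0.052]
contact_force: [-0.5, 0.1, -4.8]
finger_gap: 0.0165
grasp_force: 77.8
[[ 0.76070886  0.29857962  0.57634386]
 [ 0.23263605 -0.95434738  0.18735407]
 [ 0.60597236 -0.00844354 -0.79544089]] [-0.72083876  0.00543449  1.85790829  0.6593156   1.01740055  0.26817865]
```

View pics/c4.png

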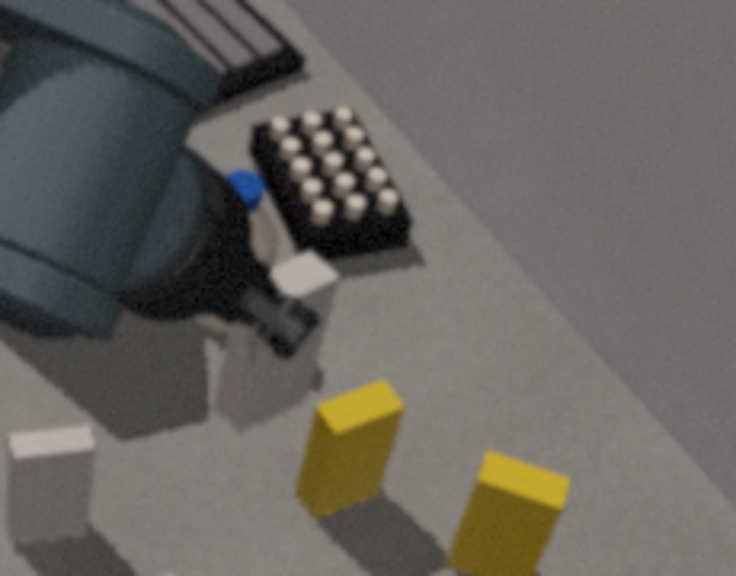

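The bar is lifted, but the gap reads 16.5 mm instead of 24 mm and the bar looks crooked in the fingers. I'll measure its pose from the clouds.

Run:
```python
from h import *
s=bot.sense();Rm=R.from_quat(s['tcp_rot']).as_matrix();g=s['position']-.019*Rm[:,2];print("g",g)
for n in('side','top'):
    d=np.load(n+'4.npy');im=cv2.imread(f'pics/{n}4.png').astype(int);P=pts(n,d)
    bright=(im.max(2)>90)&((im.max(2)-im.min(2))<35)
    ok=(np.linalg.norm(P-g,axis=2)<.11)&(d>0)&(P[...,2]>.1)&bright
    q=P[ok]
    # normals
    N=np.cross(np.roll(P,-2,1)-np.roll(P,2,1),np.roll(P,-2,0)-np.roll(P,2,0));N/=np.linalg.norm(N,axis=2,keepdims=True)+1e-9
    up=ok&(abs(N[...,2])>.8);sd=ok&(abs(N[...,2])<.5)
    for nm,m in(("top",up),("sidef",sd)):
        q=P[m]
        if len(q)<20: print(n,nm,len(q));continue
        c=np.median(q,0);q=q[np.linalg.norm(q-c,axis=1)<.05];c=q.mean(0);w=np.linalg.svd(q-c)[2]
        print(n,nm,len(q),"c",c.round(4),"min",q.min(0).round(3),"max",q.max(0).round(3),"normal",w[2].round(3))
        if nm=="top":print(cv2.minAreaRect(q[:,:2].astype(np.float32)*1000))
    m=cv2.resize((up*255).astype(np.uint8)[180:320,330:560],None,fx=1,fy=1)
    ys,xs=np.nonzero(up);print(n,"uppix",xs.min() if len(xs) else 0,xs.max() if len(xs) else 0,ys.min() if len(ys) else 0,ys.max() if len(ys) else 0)
```

```text
g [ 0.62842823 -0.21184944  0.24546387]
side top 106 c [ 0.6444 -0.2115  0.2614] min [ 0.631 -0.223  0.258] max [ 0.657 -0.201  0.265] normal [-0.124 -0.107 -0.986]
((643.9935913085938, -212.3626251220703), (27.019222259521484, 18.60496711730957), 12.444404602050781)
side sidef 633 c [ 0.6203 -0.224   0.2007] min [ 0.601 -0.233  0.168] max [ 0.66  -0.207  0.241] normal [ 0.105  0.99  -0.094]
side uppix 417 432 241 251
top top 99 c [ 0.6401 -0.2117  0.2645] min [ 0.617 -0.22   0.26 ] max [ 0.659 -0.202  0.27 ] normal [ 0.124 -0.043  0.991]
((637.6635131835938, -211.87692260742188), (42.212913513183594, 14.244206428527832), 10.475373268127441)
top sidef 204 c [ 0.6362 -0.2089  0.2538] min [ 0.602 -0.241  0.208] max [ 0.664 -0.198  0.296] normal [ 0.097 -0.972 -0.215]
top uppix 420 429 183 201
```

```bash
python3 -m crank '[[15,[-27,0,36],0],[15,[-27,0,36],0],[15,[-22,0,28],0],[15,[-12,0,16],0],[15,[-8,0,10],0],[15,[-3,0,4],0],[15,[-2,0,2],0],[15,[0,0,0],0]]'; python3 -m crank '[[20,[0,0,0],0],[26,[0,0,0],0],[32,[0,0,0],0],[45,[0,0,0],0],[60,[0,0,0],0],[80,[0,0,-10],0],[85,[0,0,-40],0],[85,[0,0,-50],0],[85,[0,0,-50],0],[85,[0,0,-50],0],[85,[0,0,-40],0],[85,[0,0,0],0]]'; python3 -c "
from h import *
for n in('top','side'):
  im,d=bot.grab_frame(n);cv2.imwrite(f'pics/{n}5.png',im);P=pts(n,d)
  m=((d>0)&(abs(P[...,2]-.094)<.008)&(P[...,0]>.45)&(P[...,1]<-.08)&(P[...,1]>-.34)).astype(np.uint8)
  k,l,st,c=cv2.connectedComponentsWithStats(m,connectivity=4)
  for i in range(1,k):
    if st[i,4]>60:
      q=P[l==i];r=cv2.minAreaRect(q[:,:2].astype(np.float32)*1000);print(n,c[i].round(),np.round(r[0],1),np.round(r[1],1),round(r[2],1),im[l==i].mean(0).round())
a=cv2.resize(cv2.imread('pics/side5.png')[220:400,320:520],None,fx=3,fy=3);b=cv2.resize(cv2.imread('pics/top5.png')[180:280,370:460],None,fx=2.2,fy=2.2)
o=np.zeros((540,800,3),np.uint8);o[:,:600]=a;o[:220,602:800]=b[:,:198];cv2.imwrite('pics/c5.png',o)
"
```

```text
time: 28.3
position: [0.6407, -0.2086, 0.0684]
tcp_rot: [0.936, 0.142, 0.317, -0.051]
contact_force: [0.1, -1.2, -3.2]
finger_gap: 0.0166
grasp_force: 78.0
time: 29.5
position: [0.5013, -0.2564, 0.2651]
tcp_rot: [0.936, 0.142, 0.319, -0.046]
contact_force: [-0.1, -0.3, 0.6]
finger_gap: 0.0852
grasp_force: 0.0
top [397.   5.] [1242.  -210.8] [ 11.5 258.2] 0.1 [108. 107. 113.]
top [434. 157.] [ 779.3 -284.4] [24.5 52.3] 41.7 [ 55. 193. 218.]
top [404. 178.] [ 722.9 -200.4] [24.  49.4] 88.7 [ 58. 197. 220.]
top [412. 213.] [ 629.6 -219.5] [50.9 24.5] 9.2 [196. 203. 212.]
top [385. 248.] [ 539.8 -146.6] [18.7 50.5] 74.7 [200. 206. 215.]
top [433. 250.] [ 535.  -269.2] [30.2 50.2] 84.9 [202. 208. 217.]
side [622. 191.] [1240.2 -136.7] [113.1   9.7] 89.1 [104. 104. 108.]
side [442. 288.] [ 720.3 -199.5] [26.1 51.7] 89.0 [ 46. 151. 176.]
side [405. 311.] [ 627.9 -218.6] [52.2 25. ] 10.7 [153. 158. 165.]
side [493. 311.] [ 779.5 -285.4] [29.3 50.4] 38.1 [ 46. 151. 176.]
side [374. 351.] [ 533.7 -269.6] [32.6 50.8] 89.2 [155. 159. 167.]
```

View pics/c5.png

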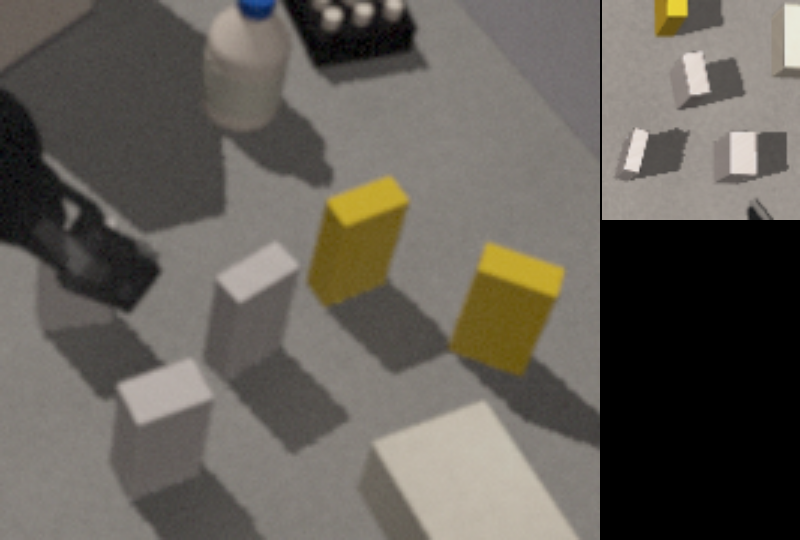

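```bash
python3 -c "
from h import *
s=bot.sense();Rm=R.from_quat(s['tcp_rot']).as_matrix()
print(delta(np.array([.629,-.219,.078])+.019*Rm[:,2]))"
```

```text
(array([ -5.2,   5.7, 243.5]), np.float64(244.0), array([17.6, 37.4]), array([ 0.297, -0.955, -0.005]))
```

```bash
python3 -m crank '[[85,[-3,3,49],0],[85,[-2,3,49],0],[80,[0,0,49],0],[75,[0,0,49],0],[65,[0,0,30],0],[65,[0,0,17],0],[65,[0,0,0],0]]'; python3 -c "
from h import *
s=bot.sense();Rm=R.from_quat(s['tcp_rot']).as_matrix()
print(delta(np.array([.629,-.219,.078])+.019*Rm[:,2]))"
```

```text
time: 30.3
position: [0.6386, -0.2109, 0.0572]
tcp_rot: [0.937, 0.142, 0.314, -0.055]
contact_force: [-0.4, 0.3, 0.2]
finger_gap: 0.0651
grasp_force: 0.0
(array([ 3.4,  4.6, -4.6]), np.float64(7.0), array([18.6, 37.1]), array([ 0.301, -0.954, -0.015]))
```

```bash
python3 -m crank '[[65,[3,5,-5],0],[55,[0,0,0],0],[45,[0,0,0],0],[38,[0,0,0],0],[34,[0,0,0],0],[30,[0,0,0],0],[27,[0,0,0],0],[24,[0,0,0],0],[22,[0,0,0],0]]' 40; python3 -c "
from h import *
s=bot.sense();Rm=R.from_quat(s['tcp_rot']).as_matrix()
print(delta(np.array([.629,-.219,.078])+.019*Rm[:,2]))"
```

```text
time: 31.2
position: [0.6416, -0.2198, 0.0695]
tcp_rot: [0.936, 0.142, 0.317, -0.052]
contact_force: [-4.2, 0.9, 7.2]
finger_gap: 0.0217
grasp_force: 3.7
(array([-4.2, -4.6,  5.1]), np.float64(8.0), array([17.9, 37.5]), array([ 0.298, -0.954, -0.007]))
```

```bash
python3 -m crank '[[36,[0,0,0],0],[36,[-5,0,6],0],[36,[0,0,0],0],[36,[0,0,0],0],[30,[0,0,0],0],[26,[0,0,0],0],[20,[0,0,0],0],[15,[0,0,0],0],[15,[0,0,0],0]]' 40; python3 -m crank '[[15,[3,0,-4],0],[15,[12,0,-16],0],[15,[24,0,-32],0],[15,[24,0,-32],0],[15,[12,0,-16],0],[15,[0,0,0],0],[15,[0,0,0],0]]'
python3 - <<'E'
from h import *
s=bot.sense();Rm=R.from_quat(s['tcp_rot']).as_matrix();g=s['position']-.019*Rm[:,2];print("g",g,delta([0,0,0])[2:])
for n in('side','top'):
    im,d=bot.grab_frame(n);cv2.imwrite(f'pics/{n}6.png',im);P=pts(n,d);im=im.astype(int)
    bright=(im.max(2)>95)&((im.max(2)-im.min(2))<35)
    N=np.cross(np.roll(P,-2,1)-np.roll(P,2,1),np.roll(P,-2,0)-np.roll(P,2,0));N/=np.linalg.norm(N,axis=2,keepdims=True)+1e-9
    ok=(np.linalg.norm(P-g,axis=2)<.11)&(d>0)&(P[...,2]>.08)&bright
    for nm,m in(("top",ok&(abs(N[...,2])>.8)&(P[...,2]>g[2])),("face",ok&(abs(N[...,2])<.4)&(P[...,2]<g[2]-.015))):
        q=P[m]
        if len(q)<20: print(n,nm,len(q));continue
        c=np.median(q,0);w=np.linalg.svd(q-q.mean(0))[2][2]
        for _ in range(4):
            e=abs((q-c)@w);k=e<max(.003,np.median(e)*2);c=q[k].mean(0);w=np.linalg.svd(q[k]-c)[2][2]
        print(n,nm,k.sum(),"c",c.round(4),"n",w.round(3),q[k].min(0).round(3),q[k].max(0).round(3))
        if nm=="top":print(cv2.minAreaRect(q[k][:,:2].astype(np.float32)*1000))
cv2.imwrite('pics/c6.png',cv2.resize(cv2.imread('pics/side6.png')[190:350,340:500],None,fx=3.5,fy=3.5))
E
```

```text
time: 32.1
position: [0.6467, -0.2241, 0.0713]
tcp_rot: [0.934, 0.142, 0.323, -0.048]
contact_force: [-17.1, 0.4, 41.0]
finger_gap: 0.0148
grasp_force: 20.0
time: 32.8
position: [0.6394, -0.2205, 0.1842]
tcp_rot: [0.937, 0.142, 0.316, -0.052]
contact_force: [-0.3, -0.2, -0.3]
finger_gap: 0.0148
grasp_force: 0.0
g [ 0.62841722 -0.2240988   0.19927303] (array([17.9, 37.4]), array([ 0.298, -0.954, -0.008]))
side top 0
side face 54 c [ 0.6264 -0.2228  0.0933] n [-0.015  0.071 -0.997] [ 0.602 -0.238  0.09 ] [ 0.651 -0.208  0.097]
top top 0
top face 59 c [ 0.6349 -0.2256  0.0941] n [ 0.006 -0.022 -1.   ] [ 0.606 -0.239  0.091] [ 0.655 -0.211  0.097]
```

View pics/c6.png

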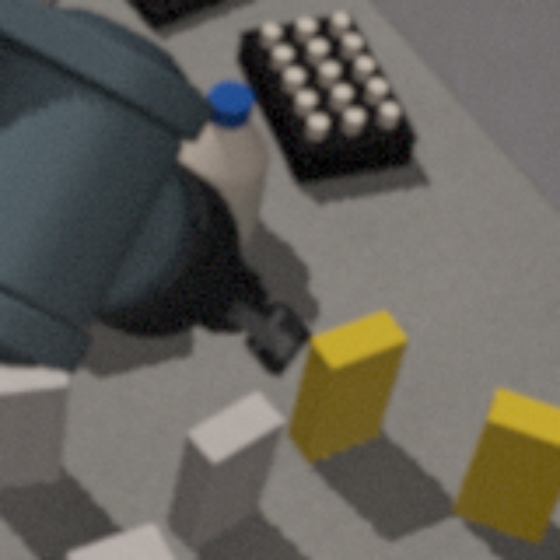

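The bar is still standing and the fingers are empty above it. I'll check where the fingertips really are in the tool frame from the depth clouds.

Run:
```python
from h import *
s=bot.sense();Rm=R.from_quat(s['tcp_rot']).as_matrix();p=s['position']
print(proj('side',[p,p-.019*Rm[:,2]]),proj('top',[p,p-.019*Rm[:,2]]))
for n in('side','top'):
    im,d=bot.grab_frame(n);P=pts(n,d);Q=(P-p)@Rm*1000
    ok=(d>0)&(abs(Q[...,0])<60)&(abs(Q[...,1])<60)&(Q[...,2]>-80)&(Q[...,2]<40)&(P[...,2]>.11)
    q=Q[ok];print(n,len(q))
    for z0 in range(-80,40,10):
        k=q[(q[:,2]>=z0)&(q[:,2]<z0+10)]
        if len(k):print(z0,len(k),"x",k[:,0].min().round(),k[:,0].max().round(),"y",k[:,1].min().round(),k[:,1].max().round())
    P_=P;m=((d>0)&(abs(P[...,2]-.094)<.006)&(P[...,0]>.58)&(P[...,0]<.68)&(P[...,1]<-.17)&(P[...,1]>-.26)).astype(np.uint8)
    k,l,st,c=cv2.connectedComponentsWithStats(m,connectivity=4)
    for i in range(1,k):
        if st[i,4]>60: print(n,"bar",c[i].round(),cv2.minAreaRect(P[l==i][:,:2].astype(np.float32)*1000),np.median(P[l==i][:,2]))
```

```text
[[417.4598294  279.84659921]
 [414.30513352 278.0517784 ]] [[420.15352167 200.89683436]
 [423.29367004 203.8870547 ]]
side 10
-70 3 x -13.0 8.0 y 13.0 15.0
-60 5 x 5.0 8.0 y 11.0 14.0
-50 2 x 7.0 8.0 y 13.0 13.0
side bar [406. 312.] ((627.3753662109375, -220.88348388671875), (52.68073272705078, 25.611373901367188), 9.041489601135254) 0.09348569197820344
top 152
-80 38 x -10.0 12.0 y -20.0 18.0
-70 39 x -7.0 12.0 y -20.0 20.0
-60 41 x -11.0 11.0 y -20.0 20.0
-50 32 x -10.0 12.0 y -17.0 22.0
-40 2 x -7.0 -3.0 y 7.0 8.0
top bar [411. 213.] ((628.7698364257812, -214.59376525878906), (49.675418853759766, 24.14528465270996), 8.85944652557373) 0.09484561078238518
```

```bash
python3 -m crank '[[70,[0,-6,0],0],[70,[0,0,0],0],[70,[-20,0,27],0],[70,[-28,0,38],0],[70,[-24,0,32],0],[70,[-12,0,16],0],[70,[0,0,0],0],[70,[0,0,0],0]]' 100; python3 -c "
from h import *
s=bot.sense();Rm=R.from_quat(s['tcp_rot']).as_matrix()
print(delta(np.array([.628,-.218,.058])+.019*Rm[:,2]))"
```

```text
time: 33.8
position: [0.6398, -0.2137, 0.0449]
tcp_rot: [0.937, 0.142, 0.317, -0.052]
contact_force: [-0.1, -0.2, 1.1]
finger_gap: 0.07
grasp_force: 0.0
(array([-2. ,  0.5,  1. ]), np.float64(2.0), array([17.9, 37.4]), array([ 0.298, -0.955, -0.007]))
```

Well centred. I'll close, check, and lift only if the gap is about 24 mm.

```bash
python3 -m crank '[[50,[0,0,0],0],[40,[0,0,0],0],[34,[0,0,0],0],[30,[0,0,0],0],[26,[0,0,0],0],[22,[0,0,0],0],[18,[0,0,0],0],[15,[0,0,0],0]]' 60; python3 -m crank '[[15,[0,0,0],0],[15,[0,0,0],0]]' 60
```

```text
time: 34.6
position: [0.6397, -0.2137, 0.0451]
tcp_rot: [0.936, 0.142, 0.317, -0.052]
contact_force: [-4.5, 1.2, 5.9]
finger_gap: 0.023
grasp_force: 57.4
time: 34.8
position: [0.6397, -0.2137, 0.0451]
tcp_rot: [0.936, 0.142, 0.317, -0.052]
contact_force: [-3.8, 1.0, 6.1]
finger_gap: 0.023
grasp_force: 57.4
```

```bash
python3 -m crank '[[15,[6,0,-8],0],[15,[15,0,-20],0],[15,[24,0,-32],0],[15,[22,0,-29],0],[15,[0,0,0],0],[15,[0,0,0],0]]'
cat > meas.py <<'E'
from h import *
s=bot.sense();Rm=R.from_quat(s['tcp_rot']).as_matrix();g=s['position']-.019*Rm[:,2];print("g",g.round(4),delta([0,0,0])[2:])
for n in('side','top'):
    im,d=bot.grab_frame(n);cv2.imwrite(f'pics/{n}7.png',im);P=pts(n,d);im=im.astype(int)
    bright=(im.max(2)>80)&((im.max(2)-im.min(2))<40)
    N=np.cross(np.roll(P,-2,1)-np.roll(P,2,1),np.roll(P,-2,0)-np.roll(P,2,0));N/=np.linalg.norm(N,axis=2,keepdims=True)+1e-9
    ok=(np.linalg.norm(P-g,axis=2)<.11)&(d>0)&(P[...,2]>.06)&bright
    for nm,m in(("top",ok&(abs(N[...,2])>.8)&(P[...,2]>g[2]+.01)&(np.linalg.norm(P-g,axis=2)<.07)),("face",ok&(abs(N[...,2])<.4)&(P[...,2]<g[2]-.02))):
        q=P[m]
        if len(q)<20: print(n,nm,len(q));continue
        c=np.median(q,0);w=np.linalg.svd(q-q.mean(0))[2][2]
        for _ in range(4):
            e=abs((q-c)@w);k=e<max(.003,np.median(e)*2);c=q[k].mean(0);w=np.linalg.svd(q[k]-c)[2][2]
        print(n,nm,k.sum(),"c",c.round(4),"n",w.round(3),q[k].min(0).round(3),q[k].max(0).round(3))
        if nm=="top":print(cv2.minAreaRect(q[k][:,:2].astype(np.float32)*1000))
E
python3 meas.py
```

```text
time: 35.4
position: [0.6388, -0.2146, 0.1563]
tcp_rot: [0.937, 0.142, 0.316, -0.051]
contact_force: [-0.0, 0.4, -3.2]
finger_gap: 0.0227
grasp_force: 58.1
g [ 0.6278 -0.2181  0.1713] (array([17.8, 37.4]), array([ 0.299, -0.954, -0.006]))
side top 135 c [ 0.6344 -0.2198  0.2047] n [ 0.006 -0.044 -0.999] [ 0.62  -0.231  0.202] [ 0.65  -0.208  0.208]
((633.0228271484375, -219.82986450195312), (30.851808547973633, 18.69915008544922), 11.485872268676758)
side face 149 c [ 0.6158 -0.2319  0.129 ] n [-0.116  0.993 -0.035] [ 0.602 -0.238  0.108] [ 0.653 -0.225  0.151]
top top 93 c [ 0.6268 -0.2196  0.2038] n [-0.037  0.052 -0.998] [ 0.607 -0.232  0.201] [ 0.648 -0.208  0.207]
((627.6283569335938, -220.28643798828125), (41.52797317504883, 21.514097213745117), 5.719863414764404)
top face 67 c [ 0.6297 -0.2077  0.1297] n [-0.203  0.979 -0.003] [ 0.609 -0.212  0.109] [ 0.65  -0.204  0.151]
```

The bar now sits upright in the grip, so I'll carry it to the front of the heater.

```bash
python3 -m crank '[[15,[8,0,-12],0],[15,[2,-20,-14],0],[15,[-5,-44,-4],0],[15,[-5,-46,-4],0],[15,[-5,-46,-4],0],[15,[-5,-46,-4],0],[15,[-5,-46,-4],0],[15,[-5,-46,-4],0],[15,[-5,-46,-4],0],[15,[-3,-26,-2],0],[15,[0,0,0],0],[15,[0,0,0],0]]' 60; python3 -c "
from h import *
s=bot.sense();Rm=R.from_quat(s['tcp_rot']).as_matrix();print(s['qpos'])
c=np.array([.5406,.140,.170]);h=np.array([.951,.309,0])
for p in(c-h*.08,c): print(delta(p+.019*Rm[:,2]))"
```

```text
time: 36.7
position: [0.4758, 0.1185, 0.1859]
tcp_rot: [0.937, 0.142, 0.316, -0.052]
contact_force: [-0.2, 0.3, -2.5]
finger_gap: 0.0228
grasp_force: 58.6
[-0.16392071 -0.62871338  2.42933813  0.40525232  0.78703607  0.89876424]
(array([-18.9,  -0.2,  24.5]), np.float64(31.0), array([18. , 37.4]), array([ 0.299, -0.954, -0.008]))
(array([44.7, -1. , 73.1]), np.float64(86.0), array([18. , 37.4]), array([ 0.299, -0.954, -0.008]))
```

```bash
python3 -m crank '[[15,[0,0,15],0],[15,[12,0,20],0],[15,[16,-1,19],0],[15,[17,0,19],0],[15,[0,0,0],0],[15,[0,0,0],0]]'; python3 meas.py; python3 -c "
from h import *
s=bot.sense();Rm=R.from_quat(s['tcp_rot']).as_matrix();print(s['qpos'],delta(np.array([.5406,.140,.170])+.019*Rm[:,2]))
cv2.imwrite('pics/c7.png',np.hstack([cv2.resize(cv2.imread('pics/side7.png')[90:270,210:370],None,fx=2.5,fy=2.5),cv2.resize(cv2.imread('pics/top7.png')[180:300,200:320],None,fx=3.3,fy=3.75)]))"
```

```text
time: 37.3
position: [0.5524, 0.1419, 0.1543]
tcp_rot: [0.937, 0.141, 0.315, -0.052]
contact_force: [0.1, -0.2, -2.2]
finger_gap: 0.0227
grasp_force: 58.6
g [0.5415 0.1384 0.1695] (array([17.9, 37.3]), array([ 0.297, -0.955, -0.008]))
side top 75 c [0.5468 0.1352 0.2026] n [-0.019 -0.153 -0.988] [0.529 0.124 0.199] [0.563 0.15  0.206]
((546.7852172851562, 134.9149932861328), (31.666715621948242, 22.911182403564453), 14.389893531799316)
side face 324 c [0.5395 0.1309 0.1185] n [ 0.106 -0.924 -0.366] [0.514 0.118 0.061] [0.58  0.16  0.149]
top top 111 c [0.5407 0.1354 0.2045] n [ 0.003  0.064 -0.998] [0.521 0.123 0.202] [0.562 0.146 0.208]
((542.0381469726562, 135.77516174316406), (39.341644287109375, 21.26252555847168), 12.407649040222168)
top face 233 c [0.5563 0.1351 0.0894] n [ 0.02  -0.008 -1.   ] [0.491 0.063 0.086] [0.605 0.21  0.093]
[-0.06613697 -0.28786671  2.26922157  0.41805706  0.58349477  0.92309194] (array([-0.2, -1.6,  0.2]), np.float64(2.0), array([17.8, 37.4]), array([ 0.297, -0.955, -0.008]))
```

View pics/c7.png

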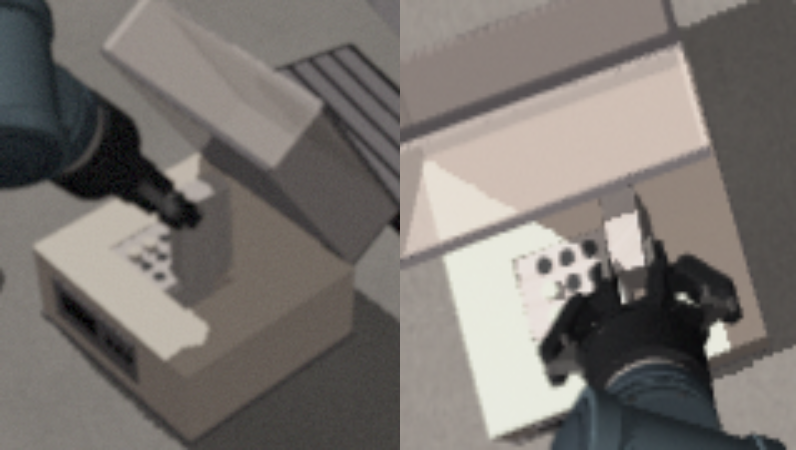

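The bar hangs over the gap near top-crop pixel (625,240), clear of the lid. I'll nudge it about 3.5 mm left and lower it, watching the force.

```bash
python3 -m crank '[[15,[0,-4,0],0],[15,[-6,0,8],0],[15,[-5,0,6],0],[15,[-3,0,4],0],[15,[-3,0,4],0],[15,[0,0,0],0]]'; python3 -c "
from h import *
s=bot.sense();Rm=R.from_quat(s['tcp_rot']).as_matrix();print((s['position']-.019*Rm[:,2]).round(4),s['contact_force'],s['ft_torque'])"
```

```text
time: 38.0
position: [0.5517, 0.1464, 0.128]
tcp_rot: [0.936, 0.142, 0.317, -0.051]
contact_force: [0.9, -2.9, -0.4]
finger_gap: 0.0229
grasp_force: 57.3
[0.5407 0.1429 0.143 ] [ 0.94108141 -2.89313705 -0.36213964] [-0.65425339  0.29713506 -0.07318339]
```

```bash
python3 -m crank '[[15,[-3,1,4],0],[15,[-3,0,4],0],[15,[0,0,0],0]]'; python3 -c "
from h import *
s=bot.sense();Rm=R.from_quat(s['tcp_rot']).as_matrix();print((s['position']-.019*Rm[:,2]).round(4),s['contact_force'],s['ft_torque'])"
```

```text
time: 38.3
position: [0.5529, 0.146, 0.1193]
tcp_rot: [0.936, 0.141, 0.318, -0.051]
contact_force: [1.2, 0.4, 2.7]
finger_gap: 0.0224
grasp_force: 58.1
[0.5418 0.1424 0.1344] [1.18635099 0.37062487 2.65555333] [ 0.1089604  -0.3043395   0.24624757]
```

It's past the 8 mm flare with little force. Continuing down.

```bash
python3 -m crank '[[15,[-3,0,4],0],[15,[-3,0,4],0],[15,[-3,0,4],0],[15,[-1,0,2],0],[15,[0,0,0],0]]'; python3 -c "
from h import *
s=bot.sense();Rm=R.from_quat(s['tcp_rot']).as_matrix();print((s['position']-.019*Rm[:,2]).round(4),s['contact_force'],s['ft_torque'])"
```

```text
time: 38.8
position: [0.5537, 0.1461, 0.1027]
tcp_rot: [0.936, 0.142, 0.319, -0.051]
contact_force: [-1.6, -1.7, 6.7]
finger_gap: 0.0226
grasp_force: 58.4
[0.5427 0.1426 0.1177] [-1.58158789 -1.65040508  6.72501557] [ 0.04973513 -0.27899261  0.32476041]
```

```bash
python3 -m crank '[[15,[0,3,0],0],[15,[0,0,0],0]]';  python3 -m crank '[[15,[0,-6,0],0],[15,[0,0,0],0]]'; python3 -m crank '[[15,[0,3,0],0],[20,[0,0,0],0],[26,[0,0,0],0],[32,[0,0,0],0],[40,[0,0,0],0],[46,[0,0,0],0]]'
```

```text
time: 39.0
position: [0.5525, 0.1445, 0.1006]
tcp_rot: [0.937, 0.141, 0.316, -0.053]
contact_force: [0.8, 5.9, 0.6]
finger_gap: 0.0224
grasp_force: 59.2
time: 39.2
position: [0.5525, 0.1466, 0.101]
tcp_rot: [0.936, 0.143, 0.319, -0.048]
contact_force: [2.5, -14.3, -0.8]
finger_gap: 0.0226
grasp_force: 60.6
time: 39.8
position: [0.5516, 0.1467, 0.1003]
tcp_rot: [0.937, 0.142, 0.316, -0.052]
contact_force: [0.3, 0.2, 0.8]
finger_gap: 0.0457
grasp_force: 0.0
```

Only about 2 mm of play, so it's snug: the medium bar is the right one. I'll open, back off along the tool axis and check the height.

```bash
python3 -m crank '[[60,[0,0,0],0],[70,[0,0,-15],0],[75,[0,0,-40],0],[75,[0,0,-48],0],[75,[0,0,-48],0],[75,[0,0,0],0]]'
python3 - <<'E'
from h import *
s=bot.sense();print(s['qpos'],s['contact_force'])
t=np.array([.5406,.140])
for n in('side','top'):
    im,d=bot.grab_frame(n);P=pts(n,d);cv2.imwrite(f'pics/{n}8.png',im)
    m=((d>0)&(np.linalg.norm(P[...,:2]-t,axis=2)<.035)&(P[...,2]>.115)&(P[...,2]<.2)).astype(np.uint8)
    k,l,st,c=cv2.connectedComponentsWithStats(m)
    for i in range(1,k):
        if st[i,4]>30:
            q=P[l==i];q=q[q[:,2]>np.percentile(q[:,2],85)-.006];cc=q.mean(0);print(n,len(q),np.median(q[:,2]),cv2.minAreaRect(q[:,:2].astype(np.float32)*1000),np.linalg.svd(q-cc)[2][2])
E
```

```text
time: 40.4
position: [0.4666, 0.1172, 0.2317]
tcp_rot: [0.933, 0.142, 0.326, -0.048]
contact_force: [1.1, 0.2, -0.2]
finger_gap: 0.0749
grasp_force: 0.0
[-0.17248429 -0.73856767  2.40938879  0.37269595  0.88872631  0.94618973] [ 1.07122851  0.22067176 -0.20978195]
side 210 0.14140824092233917 ((538.8984375, 138.78431701660156), (51.849937438964844, 27.00237274169922), 16.19985580444336) [ 0.01419574 -0.05707155  0.99826916]
top 204 0.1421547987676537 ((540.9483032226562, 140.16502380371094), (50.22451400756836, 23.8695068359375), 16.71847915649414) [-0.01089339  0.01169724  0.99987225]
```

The bar is home: top at 142 mm and centred. Next is the lid, from over its front edge to the far side with closed fingers.

```bash
python3 -m crank '[[40,[25,-8,-33],0],[0,[25,-8,-33],0],[0,[26,-8,-34],0],[0,[26,-7,-34],0],[0,[35,0,27],0],[0,[35,0,27],0],[0,[36,0,27],0],[0,[36,0,27],0],[0,[35,0,27],0],[0,[0,0,0],0],[0,[0,0,0],0]]' 40
cat > hp.py <<'E'
from h import *
s=bot.sense();y=np.deg2rad(18.1);p=s['position']-[.5505,.1765,0]
print("XYZ heater",((np.array([[np.cos(y),np.sin(y),0],[-np.sin(y),np.cos(y),0],[0,0,1]])@p)*1000).round(1),"F",s['contact_force'].round(1),s['qpos'].round(2),delta([0,0,0])[2:])
E
python3 hp.py
```

```text
time: 41.6
position: [0.6682, 0.2133, 0.3833]
tcp_rot: [0.938, 0.142, 0.312, -0.052]
contact_force: [-0.2, -0.4, 0.8]
finger_gap: 0.0003
grasp_force: 0.0
XYZ heater [123.4  -1.6 383.3] F [-0.2 -0.4  0.8] [ 0.09 -0.13  1.71  0.17  0.94  1.31] (array([18.1, 36.9]), array([ 0.299, -0.954, -0.009]))
```

```bash
python3 -m crank '[[0,[-26,0,25],0],[0,[-25,0,24],0],[0,[-20,0,-2],0],[0,[-20,0,-2],0],[0,[-10,0,0],0],[0,[-18,0,-7],0],[0,[-18,0,-6],0],[0,[0,0,0],0]]'; python3 hp.py
```

```text
time: 42.4
position: [0.5806, 0.1866, 0.2796]
tcp_rot: [0.937, 0.141, 0.316, -0.052]
contact_force: [0.7, 0.9, -1.1]
finger_gap: -0.0001
grasp_force: 0.0
XYZ heater [ 31.7   0.3 279.6] F [ 0.7  0.9 -1.1] [ 0.05 -0.32  2.06  0.23  0.78  1.21] (array([17.9, 37.3]), array([ 0.298, -0.955, -0.008]))
```

```bash
python3 -m crank '[[0,[-19,0,-1],0],[0,[-19,0,-1],0],[0,[-19,0,1],0],[0,[-19,0,1],0],[0,[-19,0,4],0],[0,[-18,0,5],0],[0,[-12,0,5],0],[0,[-12,0,6],0]]'; python3 hp.py
```

```text
time: 43.2
position: [0.4901, 0.1587, 0.1818]
tcp_rot: [0.936, 0.142, 0.317, -0.052]
contact_force: [0.0, -0.1, -0.1]
finger_gap: 0.0003
grasp_force: 0.0
XYZ heater [-63.    1.8 181.8] F [ 0.  -0.1 -0.1] [-0.03 -0.53  2.38  0.32  0.69  1.06] (array([17.8, 37.5]), array([ 0.298, -0.955, -0.007]))
```

Force reads zero, so I'll check whether the lid is actually following.

Run:
```python
from h import *
y=np.deg2rad(18.1);Rz=np.array([[np.cos(y),np.sin(y),0],[-np.sin(y),np.cos(y),0],[0,0,1]])
o=[]
for n in('side','top'):
    im,d=bot.grab_frame(n);o.append(im);H=(pts(n,d)-[.5505,.1765,0])@Rz.T*1000
    for yy in(-80,80):
      q=H[(d>0)&(abs(H[...,1]-yy)<20)&(H[...,2]>95)&(H[...,0]>-130)&(H[...,0]<200)]
      print(n,yy,[(x,len(k),k[:,2].max().round() if len(k) else 0) for x in range(-120,190,40) for k in[q[abs(q[:,0]-x)<20]]])
cv2.imwrite('pics/c9.png',np.hstack([cv2.resize(o[0][60:300,200:400],None,fx=2,fy=2),cv2.resize(o[1][150:320,170:330],None,fx=2.4,fy=480/170)]))
```

```text
side -80 [(-120, 0, 0), (-80, 0, 0), (-40, 0, 0), (0, 291, np.float64(281.0)), (40, 297, np.float64(298.0)), (80, 11, np.float64(99.0)), (120, 0, 0), (160, 0, 0)]
side 80 [(-120, 0, 0), (-80, 0, 0), (-40, 0, 0), (0, 238, np.float64(280.0)), (40, 256, np.float64(297.0)), (80, 21, np.float64(101.0)), (120, 82, np.float64(107.0)), (160, 0, 0)]
top -80 [(-120, 0, 0), (-80, 0, 0), (-40, 4, np.float64(96.0)), (0, 271, np.float64(279.0)), (40, 361, np.float64(299.0)), (80, 164, np.float64(285.0)), (120, 135, np.float64(221.0)), (160, 52, np.float64(155.0))]
top 80 [(-120, 0, 0), (-80, 0, 0), (-40, 0, 0), (0, 273, np.float64(280.0)), (40, 377, np.float64(297.0)), (80, 165, np.float64(286.0)), (120, 134, np.float64(222.0)), (160, 56, np.float64(158.0))]
```

View pics/c9.png

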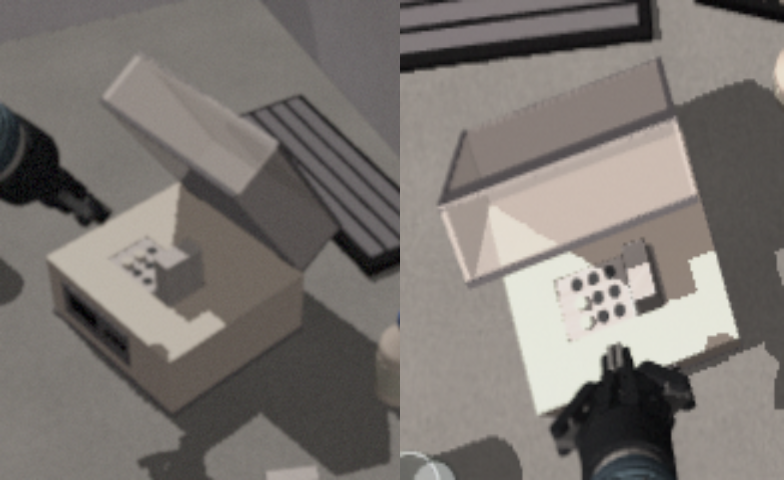

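The lid is still at about 1.0 rad: the arm lags, so the tip cut the corner over the front edge. I'll go round again, deeper, and settle before pressing.

```bash
python3 -m crank '[[0,[26,0,-35],0],[0,[26,0,-35],0],[0,[26,0,-35],0],[0,[27,0,-35],0],[0,[27,0,-33],0],[0,[34,0,26],0],[0,[34,0,26],0],[0,[34,0,26],0],[0,[34,0,26],0],[0,[34,0,26],0],[0,[0,0,0],0],[0,[0,0,0],0]]'; python3 hp.py;  python3 -m crank '[[0,[-30,0,31],0],[0,[-30,0,31],0],[0,[-30,0,31],0],[0,[0,0,0],0],[0,[0,0,0],0],[0,[0,0,0],0]]'; python3 hp.py
```

```text
time: 44.5
position: [0.6951, 0.2213, 0.3981]
tcp_rot: [0.937, 0.142, 0.316, -0.052]
contact_force: [-0.9, 0.4, -0.8]
finger_gap: 0.0002
grasp_force: 0.0
XYZ heater [151.4  -2.4 398.1] F [-0.9  0.4 -0.8] [ 0.1  -0.07  1.63  0.16  0.95  1.32] (array([17.9, 37.3]), array([ 0.298, -0.954, -0.008]))
time: 45.1
position: [0.6815, 0.2175, 0.2761]
tcp_rot: [0.935, 0.142, 0.32, -0.052]
contact_force: [0.8, -0.4, -0.4]
finger_gap: 0.0001
grasp_force: 0.0
XYZ heater [137.3  -1.7 276.1] F [ 0.8 -0.4 -0.4] [ 0.1  -0.04  1.83  0.2   0.72  1.26] (array([17.8, 37.8]), array([ 0.298, -0.955, -0.006]))
```

```bash
python3 -m crank '[[0,[-22,0,-10],0],[0,[-22,0,-12],0],[0,[0,0,0],0],[0,[-16,0,-7],0],[0,[-16,0,-7],0],[0,[0,0,0],0]]'; python3 hp.py
```

```text
time: 45.7
position: [0.6019, 0.193, 0.2557]
tcp_rot: [0.936, 0.142, 0.318, -0.052]
contact_force: [-0.6, -0.3, -0.6]
finger_gap: 0.0001
grasp_force: 0.0
XYZ heater [ 54.   -0.3 255.7] F [-0.6 -0.3 -0.6] [ 0.06 -0.24  2.04  0.23  0.72  1.2 ] (array([17.8, 37.6]), array([ 0.298, -0.955, -0.006]))
```

```bash
cat > lid.py <<'E'
from h import *
y=np.deg2rad(18.1);Rz=np.array([[np.cos(y),np.sin(y),0],[-np.sin(y),np.cos(y),0],[0,0,1]])
im,d=bot.grab_frame('top');H=(pts('top',d)-[.5505,.1765,0])@Rz.T*1000
for yy in(-80,80):
  q=H[(d>0)&(abs(H[...,1]-yy)<20)&(H[...,2]>95)&(H[...,0]>-130)&(H[...,0]<200)]
  print(yy,[(x,len(k),k[:,2].max().round() if len(k) else 0) for x in range(-120,190,40) for k in[q[abs(q[:,0]-x)<20]]])
E
python3 lid.py
```

```text
-80 [(-120, 82, np.float64(515.0)), (-80, 0, 0), (-40, 175, np.float64(363.0)), (0, 401, np.float64(365.0)), (40, 233, np.float64(282.0)), (80, 201, np.float64(238.0)), (120, 171, np.float64(194.0)), (160, 47, np.float64(151.0))]
80 [(-120, 14, np.float64(519.0)), (-80, 0, 0), (-40, 32, np.float64(253.0)), (0, 267, np.float64(287.0)), (40, 237, np.float64(281.0)), (80, 201, np.float64(237.0)), (120, 175, np.float64(195.0)), (160, 50, np.float64(149.0))]
```

The lid is following, now at about 0.8 rad. Continuing along the arc.

```bash
python3 -m crank '[[0,[-17,0,-4],0],[0,[-17,0,-3],0],[0,[-17,0,0],0],[0,[-17,0,0],0],[0,[-17,0,3],0],[0,[-17,0,4],0],[0,[-16,0,6],0],[0,[-15,0,7],0],[0,[0,0,0],0]]'; python3 hp.py; python3 lid.py
```

```text
time: 46.65
position: [0.5074, 0.1645, 0.161]
tcp_rot: [0.937, 0.141, 0.316, -0.052]
contact_force: [0.4, 0.4, -0.2]
finger_gap: 0.0001
grasp_force: 0.0
XYZ heater [-44.7   2.  161. ] F [ 0.4  0.4 -0.2] [-0.01 -0.42  2.35  0.34  0.61  1.04] (array([17.9, 37.3]), array([ 0.298, -0.955, -0.008]))
-80 [(-120, 8, np.float64(124.0)), (-80, 345, np.float64(188.0)), (-40, 287, np.float64(184.0)), (0, 275, np.float64(179.0)), (40, 266, np.float64(175.0)), (80, 255, np.float64(170.0)), (120, 55, np.float64(164.0)), (160, 0, 0)]
80 [(-120, 11, np.float64(271.0)), (-80, 303, np.float64(189.0)), (-40, 293, np.float64(185.0)), (0, 279, np.float64(179.0)), (40, 272, np.float64(174.0)), (80, 261, np.float64(168.0)), (120, 59, np.float64(163.0)), (160, 0, 0)]
```

```bash
python3 -m crank '[[0,[-4,0,5],0],[0,[-4,0,5],0],[0,[-3,0,4],0],[0,[0,0,0],0],[0,[0,0,0],0]]'; python3 hp.py; python3 lid.py
```

```text
time: 47.2
position: [0.5073, 0.1646, 0.1438]
tcp_rot: [0.937, 0.142, 0.316, -0.052]
contact_force: [-0.2, -1.2, -0.6]
finger_gap: 0.0001
grasp_force: 0.0
XYZ heater [-44.8   2.1 143.8] F [-0.2 -1.2 -0.6] [-0.01 -0.39  2.37  0.36  0.57  1.02] (array([17.9, 37.4]), array([ 0.298, -0.955, -0.008]))
-80 [(-120, 29, np.float64(123.0)), (-80, 324, np.float64(173.0)), (-40, 285, np.float64(172.0)), (0, 278, np.float64(170.0)), (40, 269, np.float64(167.0)), (80, 261, np.float64(166.0)), (120, 20, np.float64(161.0)), (160, 0, 0)]
80 [(-120, 14, np.float64(255.0)), (-80, 306, np.float64(175.0)), (-40, 288, np.float64(171.0)), (0, 282, np.float64(170.0)), (40, 272, np.float64(168.0)), (80, 262, np.float64(166.0)), (120, 24, np.float64(164.0)), (160, 0, 0)]
```

```bash
python3 -m crank '[[0,[-2,0,2],0],[0,[-2,0,2],0],[0,[-2,0,3],0],[0,[0,0,0],0]]'; python3 -m crank '[[0,[-1,0,2],0],[0,[-1,0,2],0],[0,[0,0,0],0]]'
```

```text
time: 47.65
position: [0.5063, 0.1644, 0.134]
tcp_rot: [0.937, 0.142, 0.316, -0.052]
contact_force: [-0.3, 0.7, -0.5]
finger_gap: -0.0002
grasp_force: 0.0
time: 47.95
position: [0.5096, 0.165, 0.1335]
tcp_rot: [0.936, 0.142, 0.319, -0.052]
contact_force: [-7.2, -0.6, 12.5]
finger_gap: -0.0001
grasp_force: 6.0
```

```bash
python3 -m crank '[[0,[-1,0,2],0],[0,[0,0,0],0],[0,[0,0,0],0]]'; python3 lid.py
```

```text
time: 48.25
position: [0.5113, 0.1652, 0.1334]
tcp_rot: [0.935, 0.142, 0.321, -0.052]
contact_force: [-12.6, -1.6, 20.3]
finger_gap: -0.0001
grasp_force: 10.2
-80 [(-120, 56, np.float64(163.0)), (-80, 290, np.float64(167.0)), (-40, 281, np.float64(166.0)), (0, 282, np.float64(164.0)), (40, 273, np.float64(165.0)), (80, 262, np.float64(165.0)), (120, 0, 0), (160, 0, 0)]
80 [(-120, 35, np.float64(244.0)), (-80, 278, np.float64(165.0)), (-40, 286, np.float64(165.0)), (0, 282, np.float64(164.0)), (40, 276, np.float64(165.0)), (80, 267, np.float64(166.0)), (120, 2, np.float64(158.0)), (160, 0, 0)]
```

The lid is flat at its stop, with 20 N of resistance. I'll back off and verify.

```bash
python3 -m crank '[[0,[6,0,-8],0],[0,[12,0,-16],0],[0,[18,0,-24],0],[0,[24,0,-32],0],[0,[24,0,-32],0],[0,[0,0,0],0],[0,[0,0,0],0],[0,[0,0,0],0]]'; python3 lid.py
python3 - <<'E'
from h import *
y=np.deg2rad(18.1);Rz=np.array([[np.cos(y),np.sin(y),0],[-np.sin(y),np.cos(y),0],[0,0,1]])
for n in('top','side'):
    im,d=bot.grab_frame(n);P=pts(n,d);H=(P-[.5505,.1765,0])@Rz.T
    m=(d>0)&(abs(H[...,1])<.1)&(abs(H[...,0])<.085)&(abs(H[...,2]-.16)<.03);q=H[m];print(n,"lid slope",np.polyfit(q[:,0],q[:,2],1),m.sum())
    m=((d>0)&(abs(P[...,2]-.094)<.006)&(P[...,0]>.48)&(P[...,0]<.68)&(P[...,1]<-.1)&(P[...,1]>-.32)).astype(np.uint8)
    k,l,st,c=cv2.connectedComponentsWithStats(m,connectivity=4)
    for i in range(1,k):
        if st[i,4]>60: print(n,c[i].round(),cv2.minAreaRect(P[l==i][:,:2].astype(np.float32)*1000),np.median(P[l==i][:,2]))
print(bot.sense()['contact_force'])
E
```

```text
time: 49.1
position: [0.5062, 0.1635, 0.2663]
tcp_rot: [0.937, 0.142, 0.315, -0.052]
contact_force: [-0.1, -0.9, -0.2]
finger_gap: -0.0
grasp_force: 0.0
-80 [(-120, 60, np.float64(373.0)), (-80, 290, np.float64(165.0)), (-40, 281, np.float64(165.0)), (0, 282, np.float64(164.0)), (40, 271, np.float64(165.0)), (80, 263, np.float64(164.0)), (120, 0, 0), (160, 0, 0)]
80 [(-120, 9, np.float64(378.0)), (-80, 97, np.float64(164.0)), (-40, 282, np.float64(164.0)), (0, 274, np.float64(164.0)), (40, 275, np.float64(164.0)), (80, 268, np.float64(164.0)), (120, 1, np.float64(157.0)), (160, 0, 0)]
top lid slope [0.00112572 0.15936754] 5395
top [385. 248.] ((539.744384765625, -146.74713134765625), (18.37398910522461, 49.915870666503906), 73.70703125) 0.0944092653041051
top [434. 250.] ((535.0932006835938, -268.649658203125), (29.232418060302734, 49.7994270324707), 87.1771469116211) 0.09419483173079923
side lid slope [-0.00251945  0.15860685] 4676
side [346. 299.] ((537.208984375, -146.98529052734375), (20.205949783325195, 49.6055793762207), 74.09703826904297) 0.09309566269831315
side [374. 351.] ((533.4854125976562, -270.36993408203125), (31.04011344909668, 50.85110855102539), 87.71833801269531) 0.09354467642256509
[-0.86268827  0.38071078 -0.10334605]
```

The lid is flat within about 0.002 rad, the thin and thick bars stand untouched, and the robot is clear. Handing in.

```bash
python3 -c "
from station import bot
print(bot.finish_job())"
```

```text
the job is handed in; nothing more can be done
None
```

The job is handed in, verdict not shown: the medium bar fits snugly (about 2 mm of sideways play) and is down on the well's floor, the lid is fully shut, and the thin and thick bars still stand upright on the bench, all by camera measurement; tilting the tool by pushing it past its reach left joint 3 at 0.1265 rad against the stated 0.13 limit, so a range fault there is possible.

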